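# Unload the angled drilling set-up

### The arm

A 6-joint arm with a two-finger parallel gripper is mounted at the origin on the work surface. World frame = base frame: x ahead of the robot, y to its left, z up, the work surface at z = 0. Lengths are in m, angles in rad, forces in N, time in s.
With the tool pointing down it reaches from about 0.3 to 0.95 m from the base axis. Payload 3.1 kg.
Tool frame: the origin (TCP) lies on the centre line of the jaws, within the pads' length; the fingertips stand 25 mm ahead of it and the grasp point (between the pads) lies 6 mm ahead of it; z points along the fingers, y is the direction in which the jaws open and shut (so a half turn about z gives the same grasp; the last joint's range is limited). The gripper opens to 85 mm and grips with 20 to 120 N. Pads are 22 mm wide; open, the fingers measure 114 mm over their backs; the gripper's body (76 mm by 85 mm) begins 54 mm behind the grasp point. The pads swing forward as they close: fully open they stand 13 mm farther back than shut.
Start: joints at [-1.235, 0.308, 1.634, -0, 1.2, -0.07], TCP at [0.247, -0.574, 0.256] pointing down, gripper open.
Joint ranges: [-3.06, 3.06], [-0.79, 1.96], [0.05, 2.63], [-1.19, 4.34], [0.05, 2.64], [-2.94, 2.94]. Speed limits (rad/s): [2.79, 2.79, 3.14, 3.14, 3.14, 3.14].

### API

Orientations are given as a unit quaternion [w, x, y, z].
In Python, from rig import sense, camera, job_done, look_for gives the robot as it stands.
- The arm moves only by the tool step_arm, never from a script. Its argument "rows" is a list that holds one entry, the list of rows, each a list of 6 numbers: the shift along the tool's x, y, z in mm, then the turn, a rotation vector about the tool's x, y, z in degrees. In form: [[[tx, ty, tz, ax, ay, az], ...]]. A call has 1 to 12 rows; each row shifts and turns the commanded pose from where the row before left it, along the tool's axes as they then stand; what a row does not reach is not made up. A row lasts 1/8 s, in which the tool goes at most 62.5 mm and 10.7 degrees, less where a joint would pass 70% of its speed; a pose out of reach is approached as far as the arm can. A call with a gripper value outside its range is refused whole. "fingers" is the closure, from -1 (fully open) to 1 (shut), so that 0 is half open, set as the call begins (left out, the last holds). The fingers move at their own pace and stop on an object; "squeeze" is the grip in N (left out, the last holds). Time passes only in rows, so rows that do not move let the fingers close. It gives the time, the measured TCP pose, the force and the opening at its end, in the units of the state.
- sense(): the state, without advancing time (a new reading comes with each control period).
- camera(name): name is "side" or "top"; returns a dict with "image" (480x640x3 uint8, red, green, blue), "depth" (480x640 float32, m along the optical axis (not along the pixel's ray), 0 where there is no reading), "vertical_fov" (degrees; the focal length in pixels is half the picture's height over the tangent of half this angle, whatever the lens; pixels are square), "cx", "cy" (the principal point, pixels), "k1" (the pictures are not rectified: a ray, as slopes to the right and down, at radius r is drawn at 1 + k1 r^2 times it, then the intrinsics apply), "camera_from_world" (4x4, takes a point from world to camera coordinates). Camera axes: x right, y up, looking along -z (the intrinsics and any distortion apply to the point x, -y, -z); pixel columns grow to the right and rows downward; lengths in m; the calibration is good to about 2 mm. A picture is of the moment at which its call begins.
- job_done(): hands the job in, once; it reports no verdict.
Trained networks look in a picture, given as the dict that the camera call returned (one of the last four; its "shot" number tells which), for a name from the list of things; names that differ only in an ending like _2 or _b are one class to them, and where a whole thing is asked for, a point or a joint stands for the part that bears it (a point fixed in the world has none). Each returns a list of dicts, best first, with "confidence" (0 to 1); they miss things now and then, are a little off and sometimes report something else, mostly with a low value. They report only what shows in the picture. A call takes as long as a camera call. They do not tell look-alikes from the thing itself.
- look_for(picture, thing): "point" ([x, y, z] in m, in the coordinates of the camera as it stood for that picture, good to about 4 mm: the middle of the surface that is visible of it).
The state is a dict: "clock": time; "joints": joint angles; "qd": joint speeds; "joint_torque": joint torques, N m; "tcp_pos": TCP position; "eef_rot": TCP orientation; "contact_force": force on the tool from outside, world axes, zero at the start; "ft_torque": the same for the moment, N m; "finger_gap": finger opening in m.
Only numpy, scipy, OpenCV 4.12 (cv2) and the standard library are available. Lean on these libraries where they do the work, as an engineer would, in place of code of your own. Each camera call takes 0.05 s, during which the arm holds its last target.

### The job

The angled hole is drilled: throw the toggle clamp on the tilted angle table open and leave it open, then unload the stack. Lay both plywood boards, the one above the block and the one below it, flat and squarely on top of the pile of spare boards, and lay the walnut block drilled face up on the rubber sanding mat, wholly on the mat. Set each piece down rather than dropping it, in the order they come off the stack, and leave the other tools on the bench where they are.

Things in the scene. Friction and masses are not known exactly. Their poses are not given: they have to be found in the camera images.
- angle_table: Grey cast angle table fixed to the bench, 240 x 210 mm. Origin: centre of its base's underside; z up, x level towards the high edge, y across. Its steel top plate climbs along +x at 30 deg. The stack lies on it, long sides up the slope: backing board, block, cover board on top, against a wooden fence 62 mm high at the low edge; 65 mm is clear at either side. Toggle clamp beyond its upper end.
- clamp_handle (a joint): Toggle clamp handle (rad): 0 clamped (handle square to the plate, arm 1.5 mm over the cover board's upper end), 1.13 open, at its stop. Push its end away from the stack, up the slope and over; about 2 to 4 N; it stays where left. The linked arm swings up 1.4 times as far: open, it stands square to the plate just past the stack, in the way of a tool held plumb there but not of one square to the plate.
- handle_end (a point): Centre of the free end of the clamp handle, an 18 mm thick black round grip over its last 72 mm. The handle turns about an axis along the angle table's y, 102 mm from this point, at x = 0.040, z = 0.239 in the angle table's frame.
- cover_board: Plywood board, 150 x 60 x 18 mm, top of the stack. Origin: centre of its underside; x along its length (up the slope at the start), y across, z out of its upper face.
- block: Walnut sculpture base, 140 x 48 x 34 mm, with a dark 20 mm drilled hole in its upper face, between the two boards. Origin: centre of its underside; x along its length, y across, z out of the drilled face.
- backing_board: Plywood board, 150 x 60 x 18 mm, bottom of the stack, lying on the steel plate; axes as for the cover board.
- spare_upper: Upper board of the pile of two loose spare plywood boards lying flat on the bench, each 150 x 60 x 18 mm. Origin: centre of its underside, 18 mm above the bench; x along its length, y across, z up.
- spare_lower: Lower board of that pile, the same size, lying on the bench. Origin: centre of its underside.
- sanding_mat: Black ribbed rubber mat fixed to the bench, 200 x 150 x 6 mm. Origin: centre of its underside; x along its 200 mm length, z up.
- block_end_a (a point): Middle of the lower edge of the block's end at its -x (70 mm from its origin).
- block_end_b (a point): Middle of the lower edge of the block's end at its +x (70 mm from its origin).
- mallet: Bystander: wooden mallet lying down, head 65 x 115 x 60 mm with its centre above the origin, handle 200 mm along -x.
- glue_bottle: Bystander: upright white bottle, 64 mm across, 170 mm tall; origin at the centre of its underside.
- dust_brush: Bystander: bench brush lying along its x, 220 mm long; origin under its middle.
- try_square: Bystander: try square lying flat, 100 mm stock along its x, 160 mm steel blade along +y; origin under the middle of the stock.
- wax_tin: Bystander: round tin, 84 mm across, 45 mm tall; origin at the centre of its underside.
- chisel: Bystander: chisel lying along its x, 265 mm long, 24 mm high; origin near its ferrule.
- bit_stand: Bystander: wooden stand 70 x 150 mm with upright drill bits, 125 mm tall; origin at the centre of its underside.
There are look-alikes about, which are no part of the job. Leave any purple or red look-alike of the backing_board alone.

How it is judged:
By the outcome, as a careful person would: the job done as asked, in the order asked, and still so for the second after the job is handed in, with the robot touching nothing.
It also fails if it takes over 70 s, if anything falls off the work surface, if the arm or the gripper's body presses on something with over 40 N, if the wrist force passes 120 N, or if a joint passes its speed limit or range.

## Working session

There is one attempt and no reset: what is moved stays moved. The work goes in short steps, Python scripts to look and compute and a tool call to move; the robot and the scene stay as the last step left them, time stands still between calls to the robot, and variables do not carry over. Pictures are saved under pics/ and viewed, and the job is handed in when it is done.

Besides the shell and the picture viewer there is one more tool, called after "Call:" by a JSON object that holds its "api" and its "payload". step_arm: Moves the arm, as the interface text tells. Its arguments: {"type":"object","properties":{"rows":{"type":"array","items":{"type":"array","items":{"type":"array","items":{"type":"number"}}}},"fingers":{"type":"number"},"squeeze":{"type":"number"}},"required":["rows"]}

```bash
ls; mkdir -p pics
cat > h.py <<'E'
import numpy as np, cv2
from rig import sense, camera, job_done, look_for
def snap(cam,name=None):
    p=camera(cam)
    if name: cv2.imwrite(f'pics/{name}.png',cv2.cvtColor(p['image'],cv2.COLOR_RGB2BGR))
    return p
def f_of(p): return 240/np.tan(np.radians(p['vertical_fov'])/2)
def c2w(p,q):
    M=np.linalg.inv(np.array(p['camera_from_world'])); return M[:3,:3]@np.array(q)+M[:3,3]
def pix2w(p,u,v,z=None):
    """pixel -> world using depth, or plane height z"""
    f=f_of(p);K=np.array([[f,0,p['cx']],[0,f,p['cy']],[0,0,1]])
    n=cv2.undistortPoints(np.array([[[u,v]]],float),K,np.array([p['k1'],0,0,0.]))[0,0]
    ray=np.array([n[0],-n[1],-1.])
    if z is None:
        return c2w(p,ray*p['depth'][int(round(v)),int(round(u))])
    M=np.linalg.inv(np.array(p['camera_from_world']));o=M[:3,3];d=M[:3,:3]@ray
    return o+d*(z-o[2])/d[2]
def w2pix(p,X):
    X=np.atleast_2d(X);M=np.array(p['camera_from_world']);c=X@M[:3,:3].T+M[:3,3]
    f=f_of(p);a=c[:,0]/-c[:,2];b=-c[:,1]/-c[:,2];r=1+p['k1']*(a*a+b*b)
    return np.c_[p['cx']+f*a*r,p['cy']+f*b*r]
def cloud(p):
    f=f_of(p);K=np.array([[f,0,p['cx']],[0,f,p['cy']],[0,0,1]])
    g=np.stack(np.meshgrid(np.arange(640),np.arange(480)),-1).reshape(-1,1,2).astype(float)
    n=cv2.undistortPoints(g,K,np.array([p['k1'],0,0,0.]))[:,0]
    d=p['depth'].reshape(-1,1);c=np.c_[n[:,:1],-n[:,1:],-np.ones((len(n),1))]*d
    M=np.linalg.inv(np.array(p['camera_from_world']))
    W=c@M[:3,:3].T+M[:3,3];W[d[:,0]==0]=np.nan
    return W.reshape(480,640,3)
E
python3 - <<'E'
from h import *
import pickle
a=snap('side','side0');b=snap('top','top0')
pickle.dump((a,b),open('p0.pkl','wb'))
for p in (a,b):
    print(p['k1'],p['vertical_fov'],np.linalg.inv(np.array(p['camera_from_world'])).round(3).tolist())
    for t in "angle_table handle_end clamp_handle cover_board block backing_board spare_upper sanding_mat".split():
        print(t,[(round(x['confidence'],2),c2w(p,x['point']).round(3).tolist(),w2pix(p,c2w(p,x['point'])).round().tolist()) for x in look_for(p,t)][:4])
print(sense())
E
```

```text
pics
0.028022465908849808 56.70038732556151 [[0.999, 0.034, -0.036, 0.488], [-0.049, 0.521, -0.852, -1.265], [-0.01, 0.853, 0.522, 0.975], [0.0, 0.0, 0.0, 1.0]]
angle_table [(0.75, [0.571, 0.223, 0.102], [[324.0, 232.0]])]
handle_end []
clamp_handle []
cover_board [(0.78, [0.565, 0.172, 0.142], [[323.0, 229.0]])]
block []
backing_board [(0.63, [0.335, 0.509, 0.016], [[268.0, 218.0]]), (0.57, [0.347, 0.307, 0.01], [[269.0, 242.0]])]
spare_upper [(0.75, [0.486, -0.354, 0.036], [[306.0, 355.0]])]
sanding_mat []
0.033820636681301565 48.19156093886649 [[0.042, 0.976, -0.212, 0.257], [-0.999, 0.04, -0.012, -0.036], [-0.003, 0.212, 0.977, 1.686], [0.0, 0.0, 0.0, 1.0]]
angle_table [(0.8, [0.553, 0.263, 0.116], [[220.0, 248.0]])]
handle_end [(0.53, [0.573, 0.267, 0.303], [[207.0, 227.0]])]
clamp_handle [(0.53, [0.573, 0.263, 0.304], [[208.0, 226.0]]), (0.52, [0.342, -0.209, 0.018], [[374.0, 328.0]])]
cover_board [(0.84, [0.555, 0.185, 0.15], [[245.0, 246.0]])]
block []
backing_board [(0.88, [0.339, 0.322, 0.018], [[201.0, 322.0]]), (0.73, [0.33, 0.52, 0.017], [[136.0, 322.0]]), (0.67, [0.542,
[... 208 characters left out ...]
]
{'clock': 0.9, 'joints': array([-1.23474756e+00,  3.08041235e-01,  1.63380273e+00,  1.15512337e-05,
        1.19969722e+00, -6.97006115e-02]), 'qd': array([-4.15557769e-04, -9.95261456e-05,  8.35382301e-05, -9.99281777e-04,
        1.03105322e-03,  3.99036353e-04]), 'joint_torque': array([ 7.72375051e-05, -4.15279055e+01, -2.77086532e+01, -4.44873501e-05,
        7.34984587e-04, -1.48092578e-06]), 'tcp_pos': array([ 0.24667252, -0.57427235,  0.25630736]), 'eef_rot': array([2.47913670e-05, 9.79491838e-01, 2.01483842e-01, 8.75183134e-06]), 'contact_force': array([0.58809505, 0.10843158, 0.14871629]), 'ft_torque': array([0.06386386, 0.00732081, 0.00878864]), 'finger_gap': 0.08560295178638751}
```

View pics/side0.png

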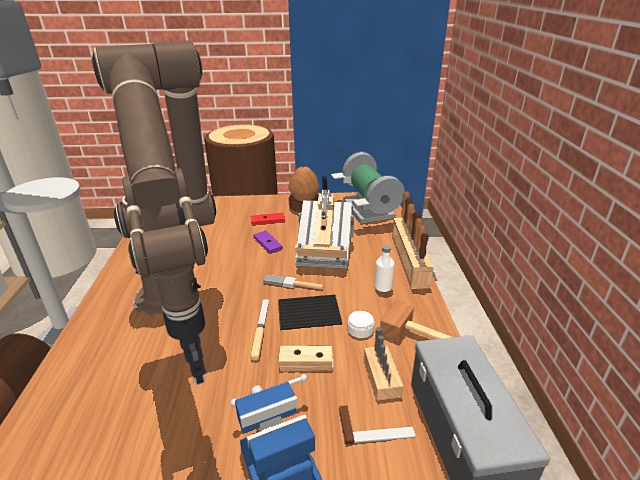

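View pics/top0.png

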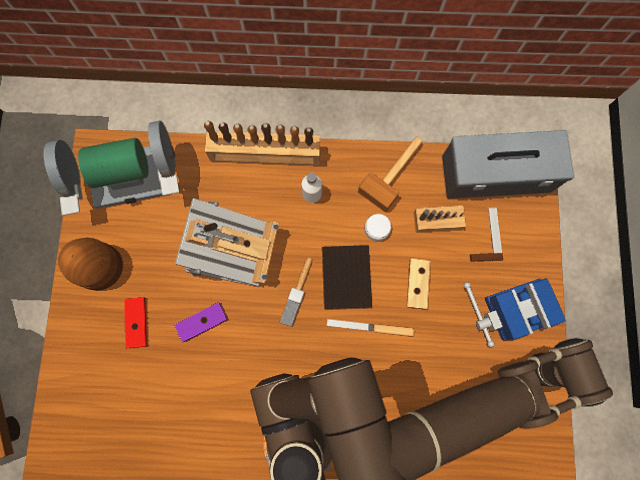

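Run:
```python
import pickle,cv2
a,b=pickle.load(open('p0.pkl','rb'))
c=cv2.resize(b['image'][170:330,130:290],(800,600)[:1]*2 if 0 else (600,600),interpolation=cv2.INTER_CUBIC)
d=cv2.resize(a['image'][150:310,240:400],(600,600),interpolation=cv2.INTER_CUBIC)
cv2.imwrite('pics/c_top.png',c[:,:,::-1]);cv2.imwrite('pics/c_side.png',d[:,:,::-1])
```

```text
(no output)
```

View pics/c_top.png

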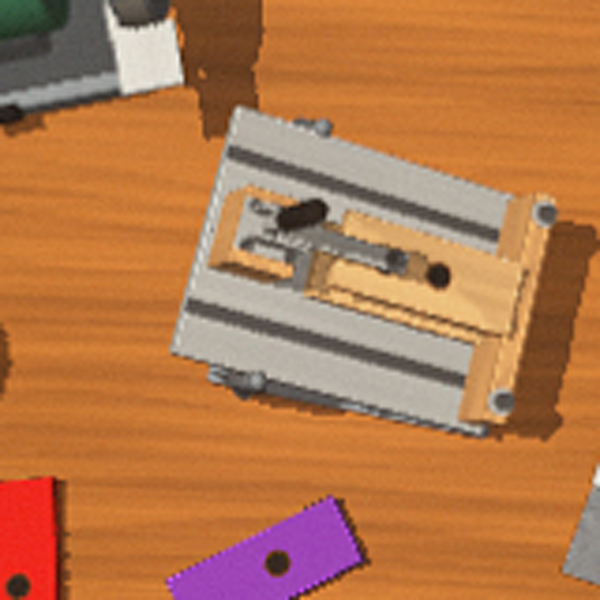

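View pics/c_side.png

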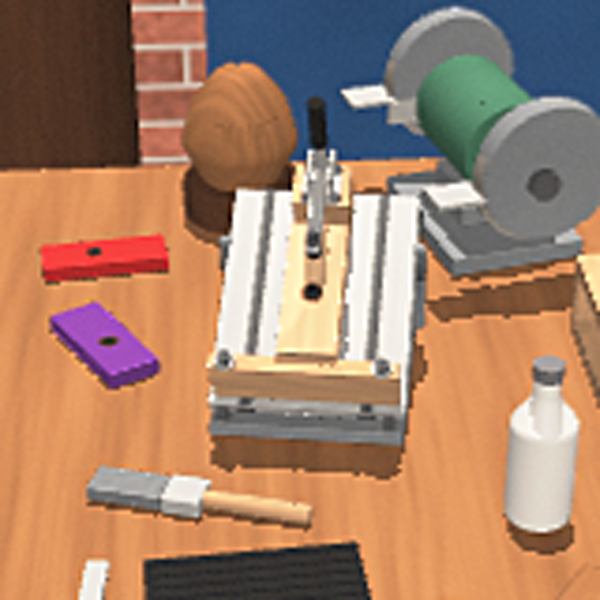

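```bash
cat > fit.py <<'E'
from h import *
import pickle
a,b=pickle.load(open('p0.pkl','rb'))
for nm,p in (('side',a),('top',b)):
    W=cloud(p); I=p['image'].astype(int)
    print(nm)
    # bench level check
    m=(W[...,0]>.3)&(W[...,0]<.45)&(W[...,1]>-.1)&(W[...,1]<.05)
    print('bench z',np.nanmedian(W[m][:,2]))
    m=(W[...,0]>.40)&(W[...,0]<.72)&(W[...,1]>.08)&(W[...,1]<.42)&(W[...,2]>.02)
    P=W[m];C=I[m]
    # grey plate: 
    sat=C.max(1)-C.min(1)
    g=P[(sat<25)&(C.mean(1)>120)]
    # ransac plane
    best=None;rng=np.random.default_rng(0)
    for _ in range(400):
        q=g[rng.choice(len(g),3,False)];n=np.cross(q[1]-q[0],q[2]-q[0]);n/=np.linalg.norm(n)+1e-9
        if n[2]<0:n=-n
        k=abs((g-q[0])@n)<.003
        if best is None or k.sum()>best.sum():best=k
    q=g[best];c=q.mean(0);n=np.linalg.svd(q-c)[2][2];n*=np.sign(n[2])
    print('plane',len(q),c.round(4),n.round(4),'tilt',np.degrees(np.arccos(n[2])).round(2),'yaw uphill',np.degrees(np.arctan2(-n[1],-n[0])).round(2))
    h=np.array([-n[0],-n[1]]);h/=np.linalg.norm(h);l=np.array([-h[1],h[0]])
    s=q[:,:2]@h;t=q[:,:2]@l
    print('along',np.percentile(s,[.5,2,98,99.5]).round(4),'across',np.percentile(t,[.5,2,98,99.5]).round(4))
    d=(P-c)@n
    # cover board top: wood at ~70mm over plate
    k=(d>.06)&(d<.08)&(sat>40);q2=P[k]
    r=cv2.minAreaRect(np.c_[q2[:,:2]@h/np.cos(np.pi/6),q2[:,:2]@l].astype(np.float32)) 
    print('cover top',k.sum(),'d',np.median(d[k]).round(4),q2.mean(0).round(4),[np.round(x,4) for x in r], 'across',np.percentile(q2[:,:2]@l,[1,99]).round(4),'along',np.percentile(q2[:,:2]@h,[1,99]).round(4))
    k=(C.max(1)<60)&(d>.1);q3=P[k];print('grip',k.sum(),q3.mean(0).round(4),q3.min(0).round(4),q3.max(0).round(4), 'across',(q3[:,:2]@l).mean().round(4))
E
python3 fit.py
```

```text
side
bench z -0.0008696577810287653
plane 836 [0.5793 0.2578 0.111 ] [-0.0777 -0.4851  0.871 ] tilt 29.43 yaw uphill 80.9
along [0.2168 0.2193 0.4412 0.445 ] across [-0.6263 -0.6245 -0.4307 -0.4291]
cover top 664 d 0.0677 [0.5641 0.1746 0.1408] [array([ 0.3454, -0.5195]), array([0.2542, 0.1853]), np.float64(2.585)] across [-0.599 -0.456] along [0.1926 0.3977]
grip 57 [0.5742 0.2478 0.2964] [0.5657 0.2026 0.1947] [0.5823 0.2702 0.3268] across -0.5278
top
bench z 0.0019290437930401527
plane 1560 [0.5649 0.2711 0.1184] [-0.085  -0.5036  0.8597] tilt 30.71 yaw uphill 80.42
along [0.2487 0.2525 0.4504 0.4517] across [-0.6196 -0.618  -0.4244 -0.4227]
cover top 1192 d 0.0694 [0.5587 0.1788 0.144 ] [array([ 0.3554, -0.5228]), array([0.1884, 0.2487]), np.float64(89.2977)] across [-0.5925 -0.4335] along [0.2025 0.4056]
grip 72 [0.5702 0.2556 0.3115] [0.5626 0.2067 0.2031] [0.5794 0.2799 0.3351] across -0.5197
```

```bash
cat > rect.py <<'E'
from h import *
def rectify(p,O,X,Y,su,sv,s=0.0005):
    """view of plane O+u X+v Y ; u in [-su,su] right, v up"""
    us=np.arange(-su,su,s);vs=np.arange(sv,-sv,-s)
    U,V=np.meshgrid(us,vs);P=O+U[...,None]*X+V[...,None]*Y
    px=w2pix(p,P.reshape(-1,3)).reshape(*U.shape,2).astype(np.float32)
    return cv2.remap(p['image'],px[...,0],px[...,1],cv2.INTER_CUBIC)
def grid(im,su,sv,s=0.0005,step=.02):
    im=im.copy()
    for u in np.arange(-np.floor(su/step)*step,su,step):
        x=int(round((u+su)/s));cv2.line(im,(x,0),(x,im.shape[0]),(0,255,255) if abs(u)>1e-6 else (255,0,0),1)
    for v in np.arange(-np.floor(sv/step)*step,sv,step):
        y=int(round((sv-v)/s));cv2.line(im,(0,y),(im.shape[1],y),(0,255,255) if abs(v)>1e-6 else (255,0,0),1)
    return im
E
python3 - <<'E'
from rect import *
import pickle
a,b=pickle.load(open('p0.pkl','rb'))
yaw=np.radians(80.6);h=np.array([np.cos(yaw),np.sin(yaw),0]);l=np.array([-h[1],h[0],0])
c30,s30=np.cos(np.pi/6),.5
up=h*c30+np.array([0,0,s30]);n=-h*s30+np.array([0,0,c30])
# plate plane: average of the two fits -> point
P0=(np.array([.5793,.2578,.111])+np.array([.5649,.2711,.1184]))/2
# bring to axis
O=np.array([.566,.24,0]);O[2]=P0[2]-((O-P0)@n)/n[2]
print('plate pt',O)
Ot=O+n*.070
ims=[grid(rectify(p,Ot,up,l,.15,.075),.15,.075) for p in (a,b)]
cv2.imwrite('pics/r_cover.png',np.vstack(ims)[:,:,::-1])
ims=[grid(rectify(p,O,up,l,.15,.12),.15,.12) for p in (a,b)]
cv2.imwrite('pics/r_plate.png',np.hstack(ims)[:,:,::-1][:,:,:] if 0 else cv2.resize(np.vstack(ims)[:,:,::-1],(375,600)))
E
```

```text
plate pt [0.566      0.24       0.21489813]
```

View pics/r_cover.png

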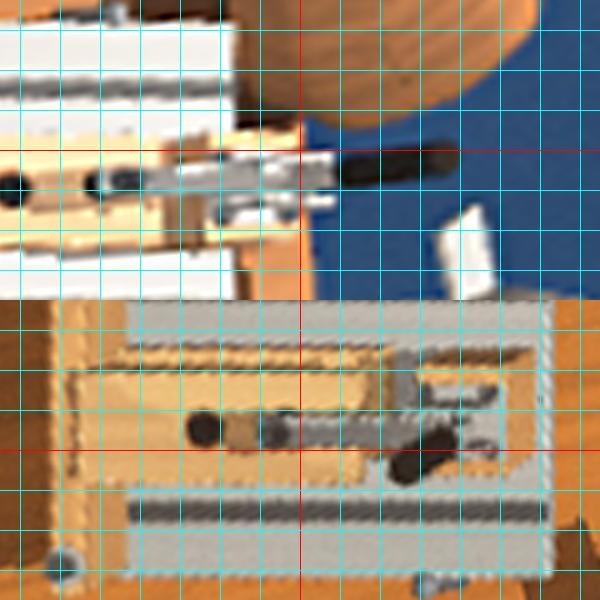

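View pics/r_plate.png

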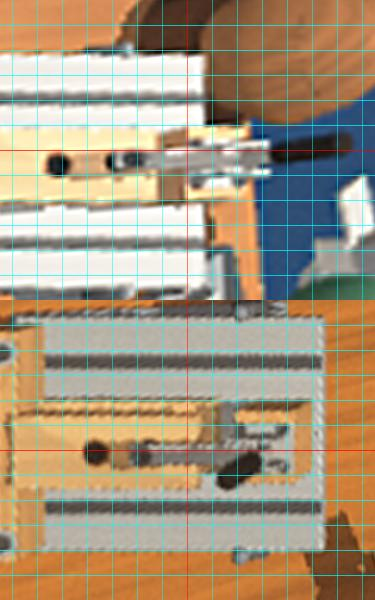

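```bash
cat > frame.py <<'E'
from rect import *
yaw=np.radians(80.6);h=np.array([np.cos(yaw),np.sin(yaw),0]);l=np.array([-h[1],h[0],0])
c30,s30=np.cos(np.pi/6),.5
up=h*c30+np.array([0,0,s30]);n=-h*s30+np.array([0,0,c30])
P0=(np.array([.5793,.2578,.111])+np.array([.5649,.2711,.1184]))/2
O=np.array([.566,.24,P0[2]]);O[2]=P0[2]-((O-P0)@n)/n[2]
E
python3 - <<'E'
from frame import *
import pickle
a,b=pickle.load(open('p0.pkl','rb'))
print('plate pt',O)
ims=[grid(rectify(p,O+n*.07,up,l,.15,.075),.15,.075) for p in (a,b)]
cv2.imwrite('pics/r_cover.png',np.vstack(ims)[:,:,::-1])
ims=[grid(rectify(p,O,up,l,.15,.12,.00075),.15,.12,.00075) for p in (a,b)]
cv2.imwrite('pics/r_plate.png',np.hstack(ims)[:,:,::-1])
E
```

```text
plate pt [0.566      0.24       0.10019813]
```

View pics/r_cover.png

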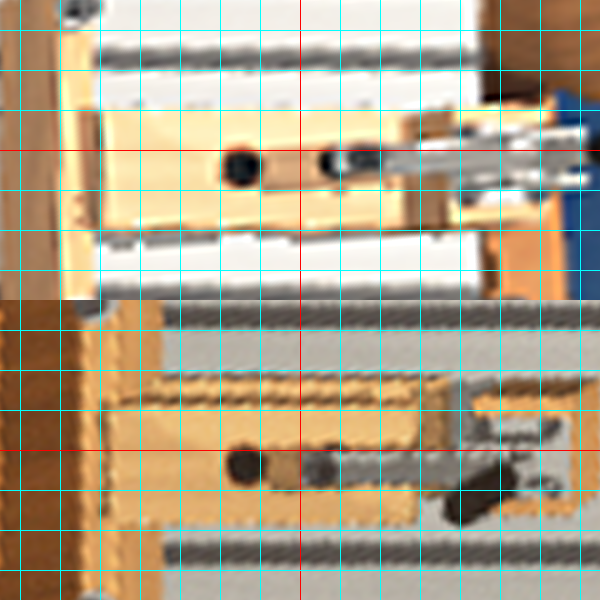

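View pics/r_plate.png

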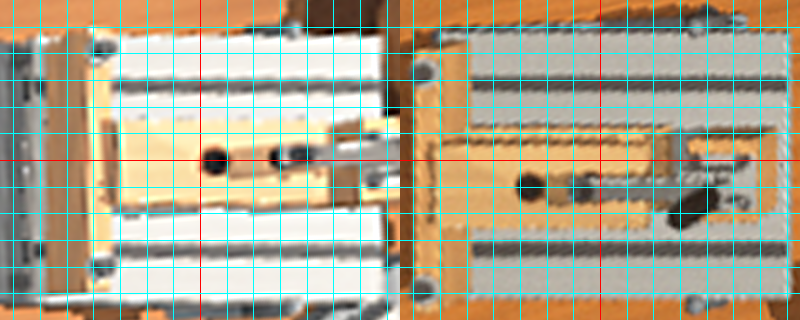

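```bash
cat > ov.py <<'E'
from frame import *
import pickle,sys
a,b=pickle.load(open('p0.pkl','rb'))
def overlay(p,S,T,box,ucov=-.0225,dz=0,sc=5):
    im=cv2.resize(p['image'][box[1]:box[3],box[0]:box[2]],None,fx=sc,fy=sc,interpolation=cv2.INTER_CUBIC)
    def dr(X,col):
        q=((w2pix(p,X)-[box[0],box[1]]+.5)*sc).round().astype(int);cv2.polylines(im,[q.reshape(-1,1,2)],False,col,1,cv2.LINE_AA)
    Z=np.array([0,0,1.]);T0=h*S+l*T
    A=T0+h*.040+Z*.239;E=A+n*.102;dr(np.array([A,E]),(255,0,0));
    G0=A+n*.030
    th=np.linspace(0,2*np.pi,24)
    for c in (G0,E): dr(np.array([c+.009*(np.cos(t)*up+np.sin(t)*l) for t in th]),(0,255,0))
    # stack : cover centre along up
    B=O+up*ucov+l*(T-O@l)+Z*dz
    for lo,hi,L,W in ((0,.018,.15,.06),(.018,.052,.14,.048),(.052,.07,.15,.06)):
        for z in (lo,hi): dr(np.array([B+n*z+up*x*L/2+l*y*W/2 for x,y in ((1,1),(1,-1),(-1,-1),(-1,1),(1,1))]),(0,0,255) if z==.07 else (255,0,255))
    # base 240x210 on bench
    dr(np.array([T0+h*x*.12+l*y*.105 for x,y in ((1,1),(1,-1),(-1,-1),(-1,1),(1,1))]),(0,255,255))
    return im
if __name__=='__main__':
    S,T,u,dz=map(float,sys.argv[1:5])
    i1=overlay(a,S,T,(285,165,365,275),u,dz);i2=overlay(b,S,T,(170,190,290,300),u,dz)
    cv2.imwrite('pics/ov_%s.png'%sys.argv[5],np.hstack([cv2.resize(i1,(400,550)),cv2.resize(i2,(600,550))])[:,:,::-1][:, :])
    cv2.imwrite('pics/ovs_%s.png'%sys.argv[5],i1[:,:,::-1]);cv2.imwrite('pics/ovt_%s.png'%sys.argv[5],i2[:,:,::-1])
E
python3 ov.py .335 -.5265 -.0225 0 1
```

```text
(no output)
```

View pics/ovs_1.png

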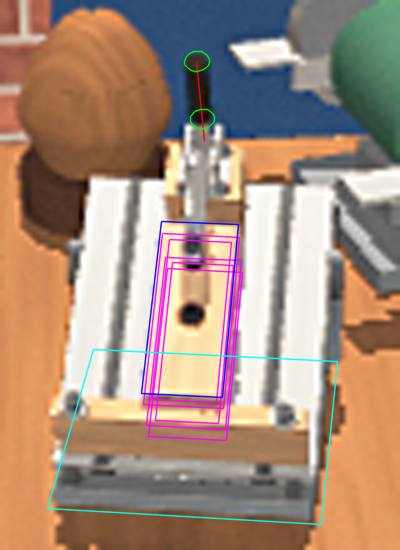

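View pics/ovt_1.png

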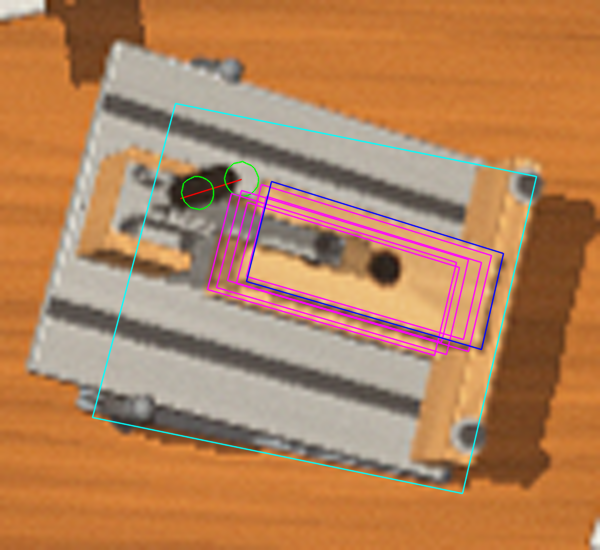

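```bash
cat > mv.py <<'E'
from frame import *
from scipy.spatial.transform import Rotation as R
def cur():
    s=sense();q=np.array(s['eef_rot']);return s,np.array(s['tcp_pos']),R.from_quat(q[[1,2,3,0]])
def plan(goal,Rg,nrows,start=None,dec=0):
    s,p,r=cur()
    if start is not None:p,r=start
    if not isinstance(Rg,R):Rg=R.from_matrix(np.array(Rg).T if 0 else Rg)
    p0=p.copy();rv=(r.inv()*Rg).as_rotvec();r0=r;rows=[]
    for k in range(1,nrows+1):
        tp=p0+(np.array(goal)-p0)*k/nrows;tr=r0*R.from_rotvec(rv*k/nrows)
        d=r.inv().apply(tp-p)*1000;w=np.degrees((r.inv()*tr).as_rotvec())
        d=d.round(dec)+0.;w=w.round(1)+0.;rows.append([*d.tolist(),*w.tolist()])
        p=p+r.apply(d/1000);r=r*R.from_rotvec(np.radians(w))
    print(str(rows).replace(' ',''));print('maxstep',max(np.linalg.norm(x[:3]) for x in rows),max(np.linalg.norm(x[3:]) for x in rows))
    return p,r
# tool frames
Z=np.array([0,0,1.])
def down(ang):  # tool x along world heading ang(deg), pointing down
    x=np.array([np.cos(np.radians(ang)),np.sin(np.radians(ang)),0]);return R.from_matrix(np.c_[x,np.cross(-Z,x),-Z])
DT=down(80.6)
SQ=R.from_matrix(np.c_[up,np.cross(-n,up),-n])
def st():
    s,p,r=cur();print('t',round(s['clock'],2),'p',p.round(4),'x',r.as_matrix()[:,0].round(3),'z',r.as_matrix()[:,2].round(3),'gap',round(s['finger_gap'],4),'F',np.round(s['contact_force'],1),'q',np.round(s['joints'],2))
T0=h*.335+l*(-.5265)
E
python3 - <<'E'
from mv import *
st();print('T0',T0)
g=T0+h*(-.065)+Z*.40
g1=np.array([.42,-.2,.40])
s=plan(g1,down(50),10)
plan(g,DT,9,s)
E
```

```text
t 0.9 p [ 0.2467 -0.5743  0.2563] x [0.919 0.395 0.   ] z [ 0. -0. -1.] gap 0.0856 F [0.6 0.1 0.1] q [-1.23  0.31  1.63  0.    1.2  -0.07]
T0 [0.57414444 0.24451056 0.        ]
[[31.0,-28.0,-14.0,0.0,0.0,-2.7],[32.0,-26.0,-15.0,0.0,0.0,-2.7],[33.0,-24.0,-14.0,0.0,0.0,-2.6],[34.0,-23.0,-14.0,0.0,0.0,-2.7],[35.0,-22.0,-15.0,0.0,0.0,-2.7],[37.0,-19.0,-14.0,0.0,0.0,-2.7],[37.0,-18.0,-15.0,0.0,0.0,-2.6],[38.0,-16.0,-14.0,0.0,0.0,-2.7],[38.0,-15.0,-14.0,0.0,0.0,-2.7],[40.0,-13.0,-15.0,0.0,0.0,-2.7]]
maxstep 44.654227123532216 2.7
[[43.0,-15.0,0.0,0.0,0.0,-3.4],[43.0,-12.0,0.0,0.0,0.0,-3.4],[44.0,-10.0,0.0,0.0,0.0,-3.4],[45.0,-7.0,0.0,0.0,0.0,-3.4],[44.0,-4.0,0.0,0.0,0.0,-3.4],[46.0,-2.0,0.0,0.0,0.0,-3.4],[45.0,1.0,0.0,0.0,0.0,-3.4],[45.0,3.0,0.0,0.0,0.0,-3.4],[44.0,6.0,0.0,0.0,0.0,-3.4]]
maxstep 46.04345773288535 3.4
```

Before the first reach, these are the things in the top picture that could be confused (col, row):
- **Boards:** the purple board (201,322) and red board (136,322) are look-alikes and stay put. The pale two-hole pile (418,283) is the spare pile.
- **Stack:** the pale stack on the tilted grey table (227,252) is the one to unload. Its cover board is on top, with one hole at (245,246).
- **Handle:** the black grip at (208,226) is the clamp handle. The chisel handles are not.

The close crops confirm the stack and the grip.

Call:
{"api": "step_arm", "payload": {"rows": [[[31,-28,-14,0,0,-2.7],[32,-26,-15,0,0,-2.7],[33,-24,-14,0,0,-2.6],[34,-23,-14,0,0,-2.7],[35,-22,-15,0,0,-2.7],[37,-19,-14,0,0,-2.7],[37,-18,-15,0,0,-2.6],[38,-16,-14,0,0,-2.7],[38,-15,-14,0,0,-2.7],[40,-13,-15,0,0,-2.7]]], "fingers": 1, "squeeze": 30}}

```text
clock: 2.15
tcp_pos: [0.4203, -0.198, 0.4009]
eef_rot: [0.0, 0.906, 0.424, 0.0]
contact_force: [1.0, -1.0, 0.4]
finger_gap: -0.0001
```

Call:
{"api": "step_arm", "payload": {"rows": [[[43,-15,0,0,0,-3.4],[43,-12,0,0,0,-3.4],[44,-10,0,0,0,-3.4],[45,-7,0,0,0,-3.4],[44,-4,0,0,0,-3.4],[46,-2,0,0,0,-3.4],[45,1,0,0,0,-3.4],[45,3,0,0,0,-3.4],[44,6,0,0,0,-3.4],[0,0,0,0,0,0]]]}}

```text
clock: 3.4
tcp_pos: [0.5633, 0.1828, 0.3997]
eef_rot: [-0.0, 0.761, 0.649, 0.0]
contact_force: [-0.5, -0.3, 0.1]
finger_gap: 0.0
```

```bash
cat > look.py <<'E'
from mv import *
import sys,pickle
tag=sys.argv[1];st()
bx=[(240,100,400,300),(130,150,300,320)]
ims=[]
P=[snap('side'),snap('top')];pickle.dump(P,open('p_%s.pkl'%tag,'wb'))
s,p,r=cur()
for c,b in zip(P,bx):
    b=list(map(int,b))
    im=c['image'].copy()
    q=w2pix(c,np.array([p,p+r.apply([0,0,.025])]));print(q.round(1).tolist())
    im=cv2.resize(im[b[1]:b[3],b[0]:b[2]],None,fx=3,fy=3,interpolation=cv2.INTER_CUBIC)
    for v in q: cv2.circle(im,tuple(int(x) for x in ((v-[b[0],b[1]]+.5)*3)),3,(255,0,0),1)
    ims.append(cv2.copyMakeBorder(im,0,600-im.shape[0],0,0,cv2.BORDER_CONSTANT) if im.shape[0]<600 else im[:600])
o=np.hstack(ims);sc=800/o.shape[1];cv2.imwrite('pics/%s.png'%tag,cv2.resize(o,None,fx=sc,fy=sc)[:,:,::-1])
E
python3 look.py pre
```

```text
t 3.4 p [0.5633 0.1828 0.3997] x [0.159 0.987 0.001] z [-0.     0.001 -1.   ] gap 0.0 F [-0.5 -0.3  0.1] q [0.24 0.15 1.54 0.   1.45 0.4 ]
[[321.8, 163.4], [321.9, 170.2]]
[[233.8, 223.0], [235.3, 225.4]]
```

View pics/pre.png

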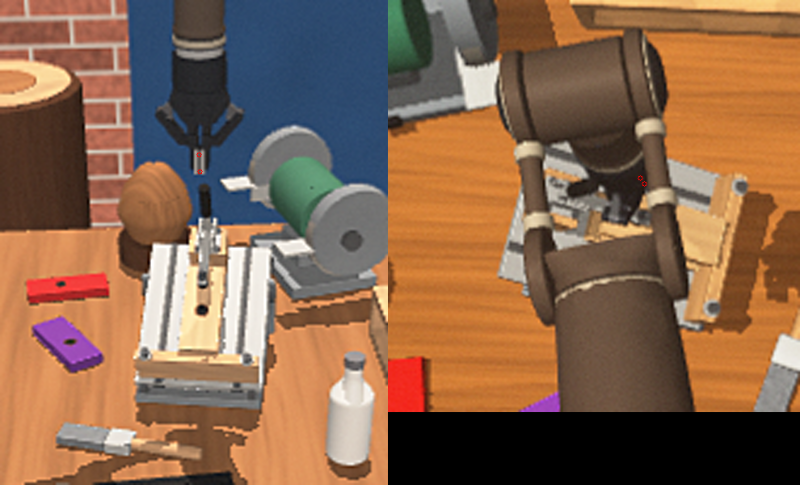

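Call:
{"api": "step_arm", "payload": {"rows": [[[0,1,20,0,0,0],[0,1,30,0,0,0],[0,0,28,0,0,0],[10,0,0,0,0,0],[10,0,0,0,0,0],[10,0,0,0,0,0],[10,0,0,0,0,0],[10,0,0,0,0,0],[10,0,0,0,0,0],[10,0,0,0,0,0]]]}}

```text
clock: 4.75
tcp_pos: [0.5768, 0.2487, 0.3234]
eef_rot: [0.001, 0.762, 0.647, -0.0]
contact_force: [-0.4, -3.9, 2.9]
finger_gap: 0.0001
```

```bash
python3 look.py push1
```

```text
t 4.75 p [0.5768 0.2487 0.3234] x [ 0.163  0.987 -0.002] z [ 0.001 -0.002 -1.   ] gap 0.0001 F [-0.4 -3.9  2.9] q [ 0.34  0.26  1.56 -0.    1.32  0.5 ]
[[324.7, 176.0], [324.7, 182.3]]
[[211.9, 223.8], [213.7, 226.0]]
```

View pics/push1.png

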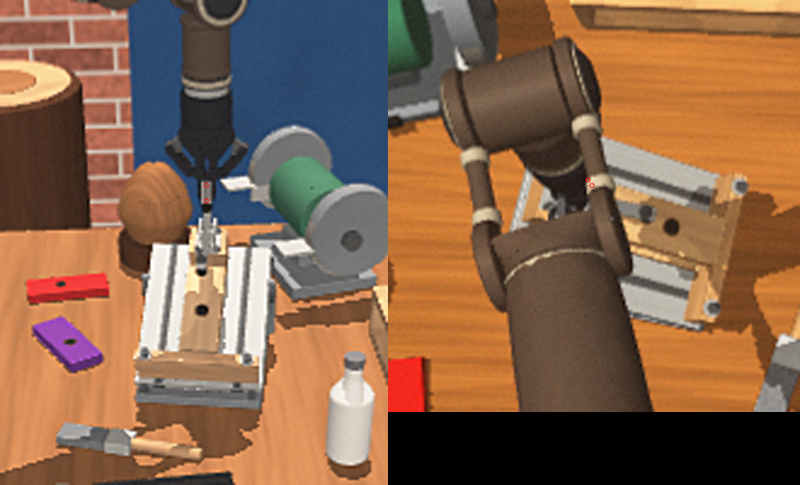

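Call:
{"api": "step_arm", "payload": {"rows": [[[10,0,0,0,0,0],[10,0,0,0,0,0],[10,0,0,0,0,0],[8,0,0,0,0,0],[6,0,0,0,0,0],[5,0,0,0,0,0]]]}}

```text
clock: 5.6
tcp_pos: [0.5843, 0.2974, 0.3214]
eef_rot: [0.0, 0.762, 0.647, -0.0]
contact_force: [-0.1, -3.7, 0.8]
finger_gap: 0.0003
```

Call:
{"api": "step_arm", "payload": {"rows": [[[3,0,0,0,0,0],[3,0,0,0,0,0]]]}}

```text
clock: 5.85
tcp_pos: [0.5848, 0.3029, 0.321]
eef_rot: [-0.0, 0.762, 0.647, -0.001]
contact_force: [0.2, -3.9, 0.3]
finger_gap: -0.0001
```

```bash
python3 look.py push2
```

```text
t 5.85 p [0.5848 0.3029 0.321 ] x [ 0.163  0.987 -0.002] z [-0.002 -0.001 -1.   ] gap -0.0001 F [ 0.2 -3.9  0.3] q [ 0.41  0.33  1.48 -0.    1.34  0.58]
[[326.0, 170.6], [326.0, 176.8]]
[[191.9, 220.0], [194.0, 222.3]]
```

View pics/push2.png

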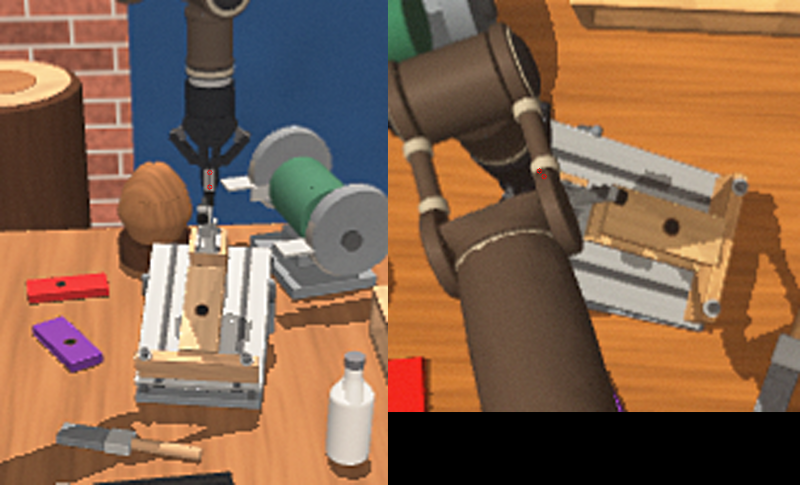

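Call:
{"api": "step_arm", "payload": {"rows": [[[4,0,0,0,0,0],[4,0,0,0,0,0]]]}}

```text
clock: 6.2
tcp_pos: [0.5865, 0.3113, 0.3222]
eef_rot: [-0.0, 0.762, 0.647, -0.0]
contact_force: [-0.5, -4.2, -0.2]
finger_gap: -0.0003
```

Call:
{"api": "step_arm", "payload": {"rows": [[[3,0,0,0,0,0],[2,0,0,0,0,0]]]}}

```text
clock: 6.45
tcp_pos: [0.5868, 0.3131, 0.3222]
eef_rot: [0.002, 0.762, 0.647, -0.003]
contact_force: [-2.1, -13.1, 1.4]
finger_gap: -0.0
```

Call:
{"api": "step_arm", "payload": {"rows": [[[-10,0,0,0,0,0],[-10,0,-40,0,0,0],[-20,0,-50,0,0,0],[-40,-20,-30,0,0,0],[-60,-10,0,0,0,0],[-60,-10,0,0,0,0],[-60,0,0,0,0,0],[-60,0,0,0,0,0],[-60,0,0,0,0,0],[0,0,0,0,0,0]]], "fingers": -1}}

```text
clock: 7.7
tcp_pos: [0.4862, -0.055, 0.443]
eef_rot: [0.001, 0.764, 0.645, 0.002]
contact_force: [-1.0, 0.4, 0.1]
finger_gap: 0.0854
```

```bash
python3 look.py open
```

```text
t 7.7 p [ 0.4862 -0.055   0.443 ] x [0.168 0.986 0.001] z [ 0.003  0.001 -1.   ] gap 0.0854 F [-1.   0.4  0.1] q [-0.2  -0.08  1.69  0.    1.52 -0.03]
[[300.2, 179.9], [300.5, 187.6]]
[[327.1, 254.0], [326.9, 255.8]]
```

View pics/open.png

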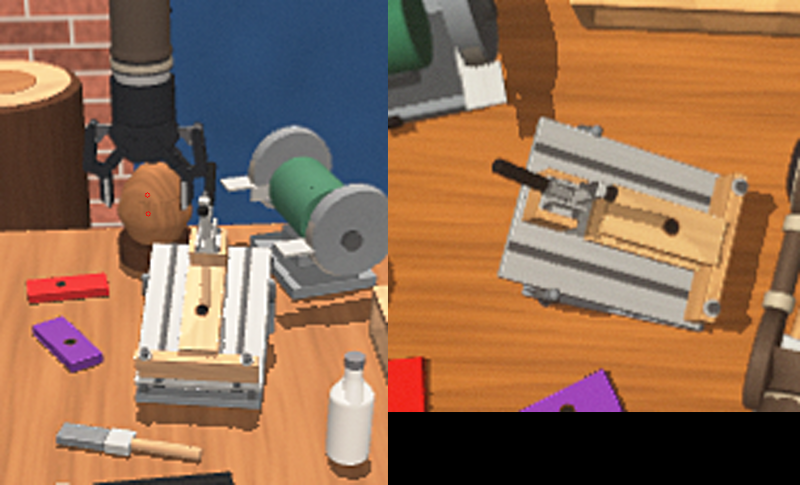

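Run:
```python
from frame import *
import pickle
P=pickle.load(open('p_open.pkl','rb'))
ims=[]
for p in P:
    W=cloud(p)
    I=p['image'].astype(int);sat=I.max(2)-I.min(2)
    m=(W[...,0]>.38)&(W[...,0]<.48)&(W[...,1]>.1)&(W[...,1]<.4)&(W[...,2]<.012);bz=np.nanmedian(W[m][:,2])
    V=W.reshape(-1,3);k=~np.isnan(V[:,0]);u=(V-O)@up;v=(V-O)@l+.008;d=(V-O)@n
    pl=k&(abs(d)<.012)&(abs(v)>.04)&(abs(v)<.09)&(u>-.06)&(u<.05)
    co=k&(abs(d-.07)<.012)&(abs(v)<.022)&(u>-.08)&(u<.03)
    for nm,mm in (('plate',pl),('cover',co)):
        q=V[mm];c=q.mean(0);nn=np.linalg.svd(q-c)[2][2];nn*=np.sign(nn[2])
        print(nm,mm.sum(),'bench',bz.round(4),'d med',np.median(d[mm]).round(4),'tilt',np.degrees(np.arccos(nn[2])).round(2),'yaw',np.degrees(np.arctan2(-nn[1],-nn[0])).round(2))
    q=dict(p);M=np.array(p['camera_from_world']).copy();M[:3,3]+=M[:3,:3]@np.array([0,0,bz]);q['camera_from_world']=M
    ims.append(grid(rectify(q,O+n*.07,up,l,.125,.05,.0004),.125,.05,.0004))
cv2.imwrite('pics/r2.png',np.vstack(ims)[:,:,::-1])
```

```text
plate 621 bench -0.0028 d med -0.0007 tilt 29.67 yaw 80.72
cover 294 bench -0.0028 d med 0.0685 tilt 29.8 yaw 79.21
plate 1122 bench 0.0002 d med 0.0007 tilt 30.36 yaw 80.74
cover 520 bench 0.0002 d med 0.0707 tilt 30.1 yaw 81.08
```

View pics/r2.png

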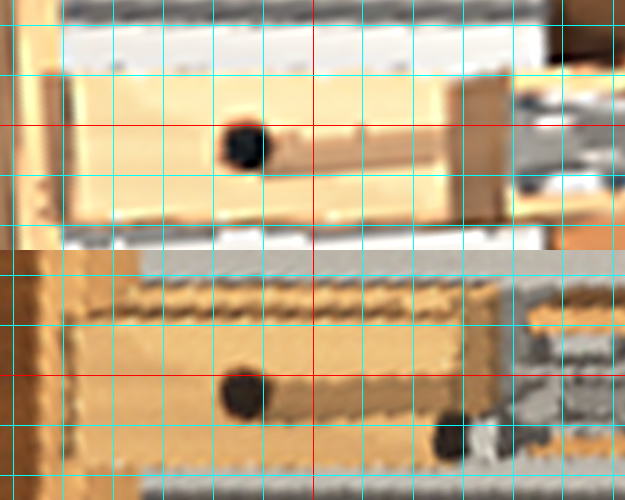

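```bash
cat >> mv.py <<'E'
B=O+up*(-.021)+l*(-.008)
E
python3 - <<'E'
from mv import *
st();print(B)
s=plan(B+n*.20,SQ,6)
s=plan(B+n*.13,SQ,2,s)
s=plan(B+n*.076,SQ,3,s)
E
```

```text
t 7.8 p [ 0.4867 -0.052   0.4428] x [0.164 0.986 0.003] z [ 0.003  0.002 -1.   ] gap 0.0854 F [-0.1  0.1 -0.6] q [-0.2  -0.08  1.69  0.    1.52 -0.03]
[0.57092224 0.22075106 0.08969813]
[[30.0,6.0,30.0,0.0,5.0,0.0],[28.0,7.0,33.0,0.0,4.9,0.0],[25.0,6.0,35.0,0.1,5.0,0.0],[22.0,6.0,36.0,0.0,5.0,0.0],[18.0,7.0,39.0,0.0,5.0,0.0],[15.0,6.0,40.0,0.0,4.9,0.0]]
maxstep 43.840620433565945 5.000999900019995
[[0.0,0.0,35.0,0.0,0.0,0.0],[0.0,0.0,35.0,0.0,0.0,0.0]]
maxstep 35.0 0.0
[[0.0,0.0,18.0,0.0,0.0,0.0],[0.0,0.0,18.0,0.0,0.0,0.0],[0.0,0.0,18.0,0.0,0.0,0.0]]
maxstep 18.0 0.0
```

Call:
{"api": "step_arm", "payload": {"rows": [[[30,6,30,0,5,0],[28,7,33,0,4.9,0],[25,6,35,0.1,5,0],[22,6,36,0,5,0],[18,7,39,0,5,0],[15,6,40,0,4.9,0],[0,0,35,0,0,0],[0,0,25,0,0,0],[0,0,0,0,0,0]]], "fingers": -1}}

```text
clock: 8.93
tcp_pos: [0.5562, 0.154, 0.208]
eef_rot: [-0.169, 0.736, 0.626, 0.194]
contact_force: [0.2, -0.8, -0.0]
finger_gap: 0.0853
```

```bash
python3 look.py c1
python3 - <<'E'
from mv import *
s=plan(B+n*.076,SQ,4)
E
```

```text
t 8.93 p [0.5562 0.154  0.208 ] x [0.14  0.856 0.497] z [ 0.073  0.492 -0.868] gap 0.0853 F [ 0.2 -0.8 -0. ] q [-0.06  0.24  1.92  0.62  1.03 -0.24]
[[321.3, 215.7], [321.7, 219.3]]
[[253.7, 241.0], [250.3, 241.7]]
[[0.0,0.0,16.0,0.0,0.0,0.0],[0.0,1.0,16.0,-0.1,0.1,0.1],[0.0,0.0,16.0,0.0,0.0,0.0],[0.0,0.0,15.0,0.0,0.1,0.0]]
maxstep 16.0312195418814 0.17320508075688776
```

View pics/c1.png

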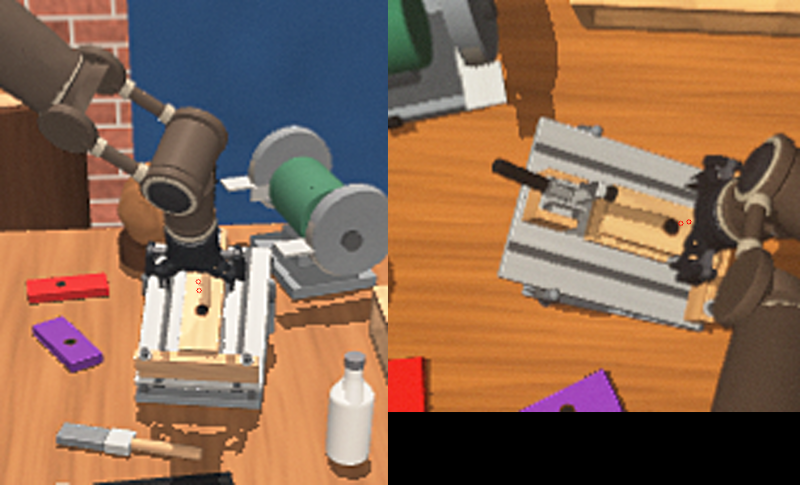

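```bash
cat > zoom.py <<'E'
from mv import *
import sys,pickle
# zoom.py pkl cam x0 y0 x1 y1 out
P=pickle.load(open('p_%s.pkl'%sys.argv[1],'rb'));p=P[int(sys.argv[2])];b=list(map(int,sys.argv[3:7]))
s=600/max(b[3]-b[1],(b[2]-b[0])*.75)
im=cv2.resize(p['image'][b[1]:b[3],b[0]:b[2]],None,fx=s,fy=s,interpolation=cv2.INTER_CUBIC)
cv2.imwrite('pics/%s.png'%sys.argv[7],im[:,:,::-1])
E
python3 zoom.py c1 0 290 180 360 260 z1; python3 zoom.py c1 1 190 210 290 280 z2
```

```text
(no output)
```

View pics/z1.png

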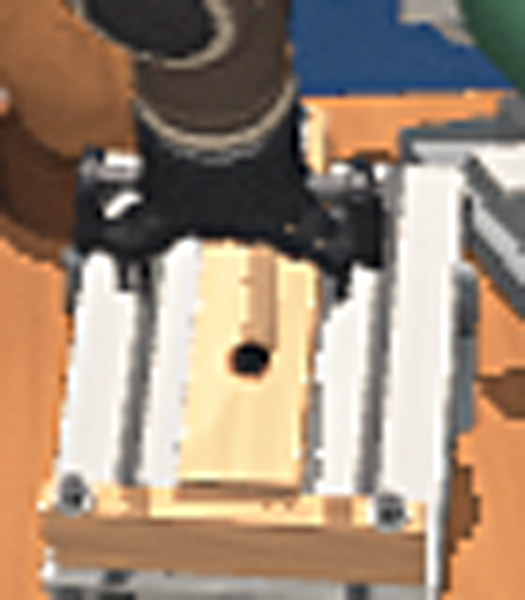

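View pics/z2.png

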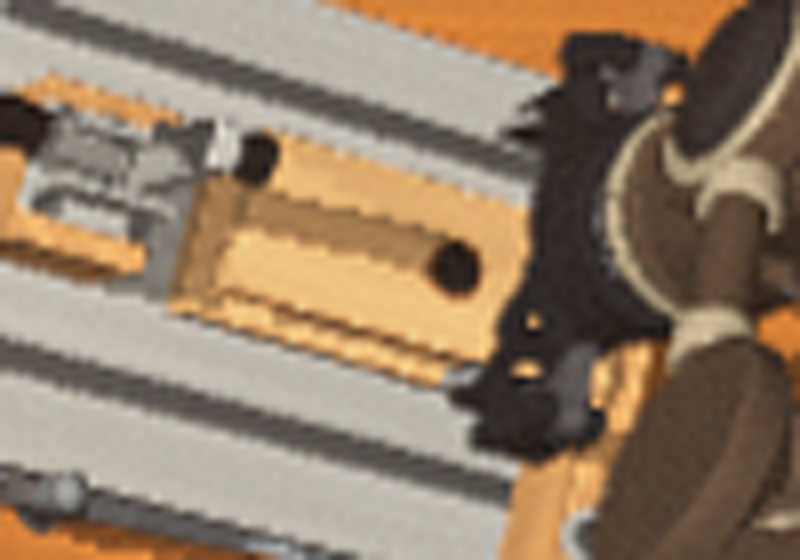

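Run:
```python
from mv import *
import pickle
st();s,p,r=cur();print(p@l,B@l)
for c in pickle.load(open('p_c1.pkl','rb')):
    g=[p+r.apply([0,0,.075]),B+n*.07+up*.05,B+n*.07-up*.05,B+n*.07+l*.03,B+n*.07-l*.03];print(w2pix(c,g).round(1).tolist())
s=plan(B+n*.076,SQ,4)
```

```text
t 9.03 p [0.5582 0.1525 0.2106] x [0.139 0.856 0.498] z [ 0.079  0.491 -0.867] gap 0.0854 F [-0.  -0.5  0. ] q [-0.06  0.24  1.91  0.62  1.03 -0.24]
-0.5258364487857353 -0.5272016125315553
[[322.5, 226.2], [324.0, 214.2], [321.6, 237.2], [314.9, 225.2], [330.8, 225.9]]
[[243.8, 243.1], [228.9, 237.7], [260.0, 247.1], [242.3, 252.3], [247.0, 232.6]]
[[0.0,0.0,16.0,0.0,0.0,0.0],[0.0,1.0,16.0,-0.1,0.1,0.1],[0.0,0.0,16.0,0.0,0.0,0.0],[0.0,0.0,15.0,0.0,0.1,0.0]]
maxstep 16.0312195418814 0.17320508075688776
```

Call:
{"api": "step_arm", "payload": {"rows": [[[0,1,16,0,0,0],[0,1,16,0,0.1,0],[0,0,16,0,0,0],[0,0,15,0,0,0],[0,0,0,0,0,0],[0,0,0,0,0,0]]]}}

```text
clock: 9.78
tcp_pos: [0.565, 0.1818, 0.1553]
eef_rot: [-0.168, 0.737, 0.625, 0.196]
contact_force: [0.0, -0.3, -0.3]
finger_gap: 0.0853
```

```bash
python3 - <<'E'
from mv import *
st();s,p,r=cur();d=p-B;print(d@up,d@l,d@n)
E
python3 look.py c2; python3 zoom.py c2 0 290 180 360 260 z3;python3 zoom.py c2 1 190 210 290 280 z4
```

```text
t 9.78 p [0.565  0.1818 0.1553] x [0.141 0.855 0.499] z [ 0.079  0.492 -0.867] gap 0.0853 F [ 0.  -0.3 -0.3] q [-0.01  0.33  1.92  0.67  0.92 -0.27]
-0.0013699464441248935 -0.000570427845895335 0.0765019566243727
t 9.78 p [0.565  0.1818 0.1553] x [0.141 0.855 0.499] z [ 0.079  0.492 -0.867] gap 0.0853 F [ 0.  -0.3 -0.3] q [-0.01  0.33  1.92  0.67  0.92 -0.27]
[[323.0, 224.9], [323.3, 228.2]]
[[246.0, 242.0], [242.8, 242.7]]
```

View pics/z3.png

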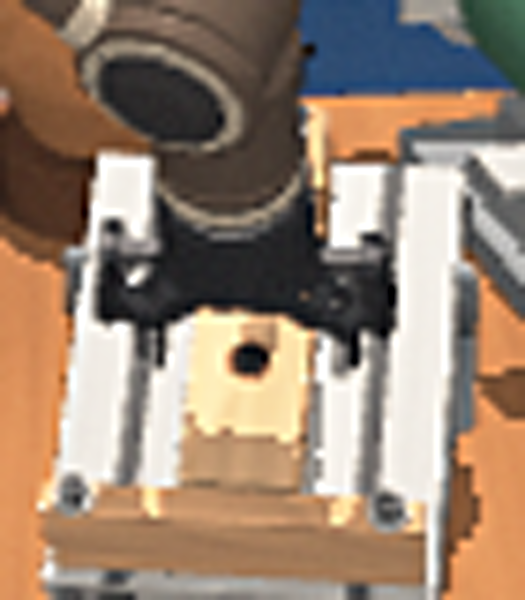

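View pics/z4.png

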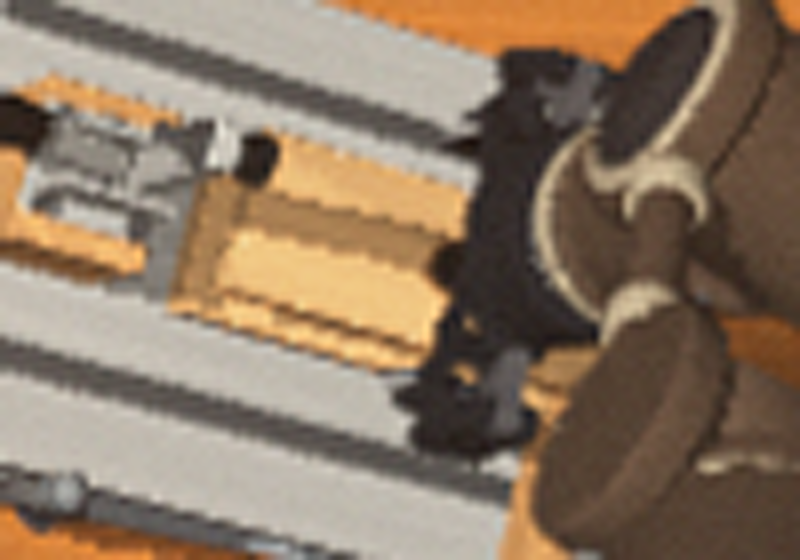

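Call:
{"api": "step_arm", "payload": {"rows": [[[0,0,0,0,0,0],[0,0,0,0,0,0],[0,0,0,0,0,0],[0,0,0,0,0,0]]], "fingers": 1, "squeeze": 45}}

```text
clock: 10.38
tcp_pos: [0.5655, 0.1814, 0.156]
eef_rot: [-0.167, 0.737, 0.625, 0.197]
contact_force: [-1.7, -3.7, 5.1]
finger_gap: 0.0587
```

Call:
{"api": "step_arm", "payload": {"rows": [[[0,0,-5,0,0,0],[0,0,-10,0,0,0],[0,0,-15,0,0,0],[0,0,-20,0,0,0],[0,0,-25,0,0,0],[0,0,0,0,0,0]]]}}

```text
clock: 11.12
tcp_pos: [0.5609, 0.1435, 0.2233]
eef_rot: [-0.165, 0.737, 0.625, 0.198]
contact_force: [-0.6, -0.1, -1.2]
finger_gap: 0.0587
```

```bash
python3 look.py c3
```

```text
t 11.12 p [0.5609 0.1435 0.2233] x [0.14  0.855 0.499] z [ 0.085  0.491 -0.867] gap 0.0587 F [-0.6 -0.1 -1.2] q [-0.08  0.22  1.9   0.61  1.05 -0.24]
[[321.7, 214.3], [322.1, 217.9]]
[[256.2, 240.1], [252.7, 240.8]]
```

View pics/c3.png

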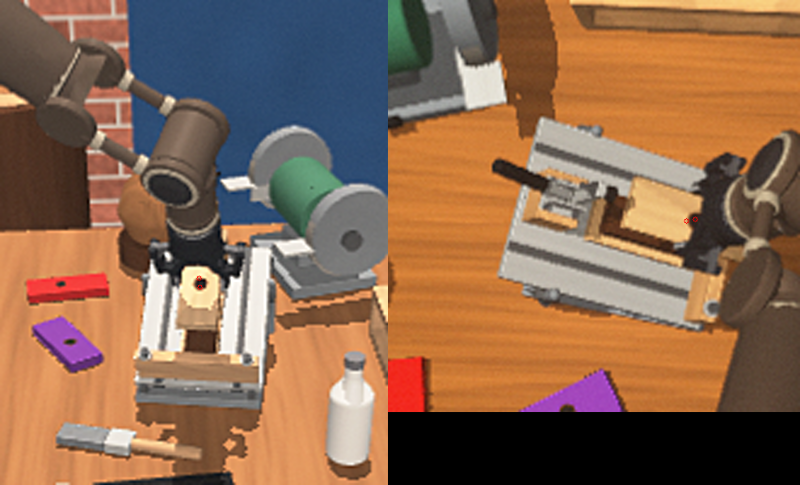

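```bash
cat > pile.py <<'E'
from rect import *
import pickle,sys
def meas(P,zt,ctr,out,box=(.12,.08)):
    ims=[]
    for p in P:
        W=cloud(p)
        # local bench bias
        V=W.reshape(-1,3);I=p['image'].reshape(-1,3).astype(int)
        m=(abs(V[:,0]-ctr[0])<.15)&(abs(V[:,1]-ctr[1])<.15)&(V[:,2]<.010)&(V[:,2]>-.01);bz=np.nanmedian(V[m][:,2])
        q=dict(p);M=np.array(p['camera_from_world']).copy();M[:3,3]+=M[:3,:3]@np.array([0,0,bz]);q['camera_from_world']=M
        t=(abs(V[:,0]-ctr[0])<.11)&(abs(V[:,1]-ctr[1])<.11)&(abs(V[:,2]-bz-zt)<.006)
        rr=cv2.minAreaRect(V[t][:,:2].astype(np.float32)*1000) if t.sum() else None
        print('bench',bz.round(4),t.sum(),np.median(V[t][:,2]).round(4)-bz, 'rect',np.round(rr[0],1),np.round(rr[1],1),round(rr[2],2))
        ims.append(grid(rectify(q,np.array([*ctr,zt]),np.array([1.,0,0]),np.array([0,1.,0]),*box,.0004),*box,.0004))
    cv2.imwrite('pics/%s.png'%out,np.hstack(ims)[:,:,::-1] if box[0]<=.08 else np.vstack(ims)[:,:,::-1])
if __name__=='__main__':
    P=pickle.load(open('p0.pkl','rb'))
    print('pile');meas(P,.036,(.484,-.345),'pile',(.12,.07))
    print('mat');P[1:];meas(P,.006,(.494,-.117),'mat',(.10,.12))
E
python3 pile.py
```

```text
pile
bench -0.0013 872 0.035728159852218014 rect [ 483.2 -344.3] [ 64.8 149.5] 86.01
bench 0.0 828 0.03599766212999574 rect [ 481.7 -340.2] [ 60.6 149.5] 86.3
mat
bench -0.0003 1955 0.003914070900771179 rect [ 494. -117.] [219.2 219.6] 0.2
bench 0.0018 3119 0.00424344795284603 rect [ 494.  -117.1] [219.8 219.8] 0.01
```

View pics/pile.png

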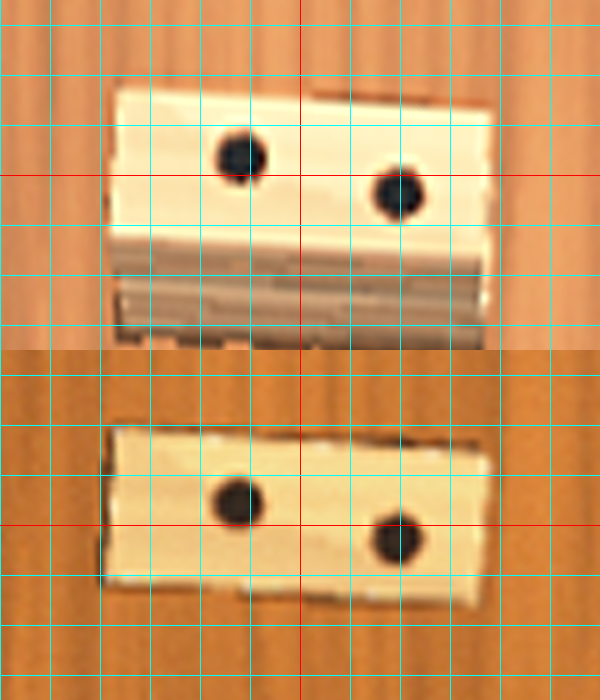

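View pics/mat.png

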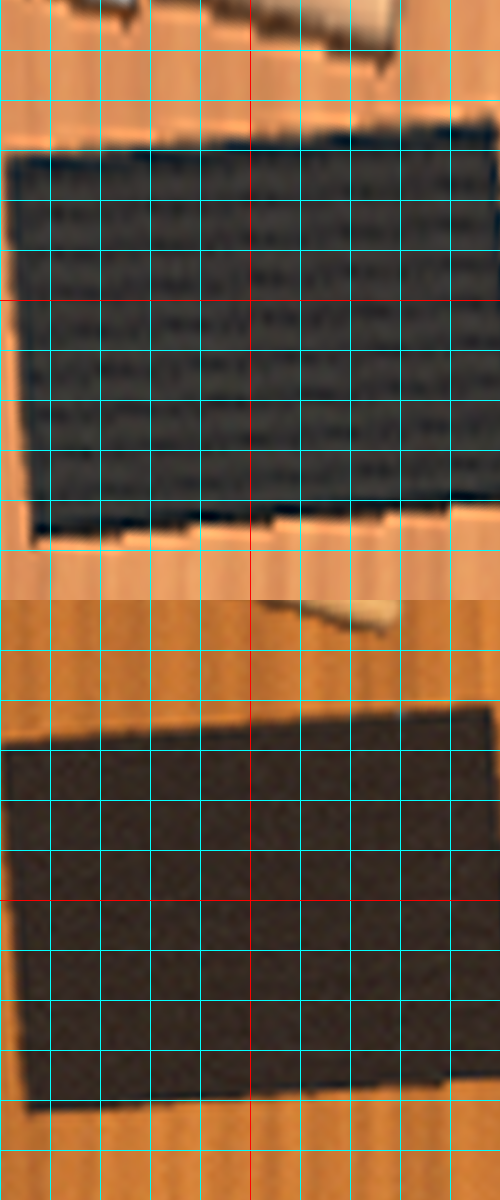

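Run:
```python
from mv import *
st()
a=np.radians(-3.7);ax=np.array([np.cos(a),np.sin(a),0])
C=np.array([.483,-.343,0])
s=plan([.51,-.08,.32],down(38),8)
plan(C-ax*.0014+Z*.14,down(-3.7),8,s)
```

```text
t 11.22 p [0.5591 0.1443 0.2207] x [0.141 0.855 0.498] z [ 0.08   0.492 -0.867] gap 0.0588 F [ 0.5  0.5 -2.3] q [-0.08  0.22  1.91  0.61  1.05 -0.24]
[[-19.0,-1.0,-25.0,-1.4,-3.6,5.2],[-20.0,0.0,-24.0,-1.4,-3.5,5.2],[-21.0,4.0,-22.0,-1.4,-3.6,5.2],[-23.0,6.0,-21.0,-1.4,-3.5,5.2],[-23.0,8.0,-20.0,-1.4,-3.6,5.2],[-23.0,11.0,-18.0,-1.4,-3.6,5.2],[-23.0,13.0,-16.0,-1.4,-3.5,5.2],[-23.0,16.0,-14.0,-1.3,-3.6,5.2]]
maxstep 31.71750305430741 6.477653896280659
[[-23.0,24.0,23.0,0.0,0.0,5.2],[-21.0,26.0,22.0,0.0,0.0,5.2],[-18.0,27.0,23.0,0.0,0.0,5.2],[-16.0,29.0,22.0,0.0,0.0,5.3],[-13.0,31.0,23.0,0.0,0.0,5.2],[-10.0,31.0,22.0,0.0,0.0,5.2],[-8.0,32.0,23.0,0.0,0.0,5.2],[-4.0,33.0,22.0,0.0,0.0,5.2]]
maxstep 40.7308237088326 5.3
```

Call:
{"api": "step_arm", "payload": {"rows": [[[-19,-1,-25,-1.4,-3.6,5.2],[-20,0,-24,-1.4,-3.5,5.2],[-21,4,-22,-1.4,-3.6,5.2],[-23,6,-21,-1.4,-3.5,5.2],[-23,8,-20,-1.4,-3.6,5.2],[-23,11,-18,-1.4,-3.6,5.2],[-23,13,-16,-1.4,-3.5,5.2],[-23,16,-14,-1.3,-3.6,5.2]]]}}

```text
clock: 12.22
tcp_pos: [0.509, -0.0794, 0.319]
eef_rot: [-0.001, 0.946, 0.325, -0.002]
contact_force: [-0.6, 0.2, -0.8]
finger_gap: 0.0589
```

Call:
{"api": "step_arm", "payload": {"rows": [[[-23,24,23,0,0,5.2],[-21,26,22,0,0,5.2],[-18,27,23,0,0,5.2],[-16,29,22,0,0,5.3],[-13,31,23,0,0,5.2],[-10,31,22,0,0,5.2],[-8,32,23,0,0,5.2],[-4,33,22,0,0,5.2],[0,0,0,0,0,0],[0,0,0,0,0,0]]]}}

```text
clock: 13.48
tcp_pos: [0.4815, -0.3413, 0.1388]
eef_rot: [-0.001, 0.999, -0.032, -0.001]
contact_force: [-0.4, 0.5, -1.3]
finger_gap: 0.0592
```

```bash
sed -i 's/^bx=.*/bx=[list(map(int,x.split(","))) for x in sys.argv[2:4]] if len(sys.argv)>3 else [(240,100,400,300),(130,150,300,320)]/' look.py; python3 look.py d1 230,260,390,400 340,200,500,340
python3 - <<'E'
from mv import *
st()
a=np.radians(-3.7);ax=np.array([np.cos(a),np.sin(a),0])
C=np.array([.483,-.343,0])
plan(C-ax*.0014+Z*.085,down(-3.7),4,dec=1)
E
```

```text
t 13.47 p [ 0.4815 -0.3413  0.1388] x [ 0.998 -0.063 -0.003] z [-0.003  0.003 -1.   ] gap 0.0592 F [-0.4  0.5 -1.3] q [-0.69  0.38  1.8   0.    0.97  0.94]
[[303.5, 324.5], [303.8, 331.3]]
[[425.0, 278.6], [423.3, 279.8]]
t 13.57 p [ 0.4822 -0.3413  0.1399] x [ 0.998 -0.062 -0.001] z [-0.001  0.001 -1.   ] gap 0.059 F [ 0.4 -0.1 -0.8] q [-0.69  0.38  1.8   0.    0.97  0.94]
[[-0.1,0.4,13.7,0.0,0.0,0.0],[-0.1,0.5,13.8,0.0,0.0,0.1],[-0.1,0.4,13.7,0.0,0.1,0.0],[-0.1,0.4,13.7,-0.1,0.0,0.0]]
maxstep 13.809417076763234 0.1
```

View pics/d1.png

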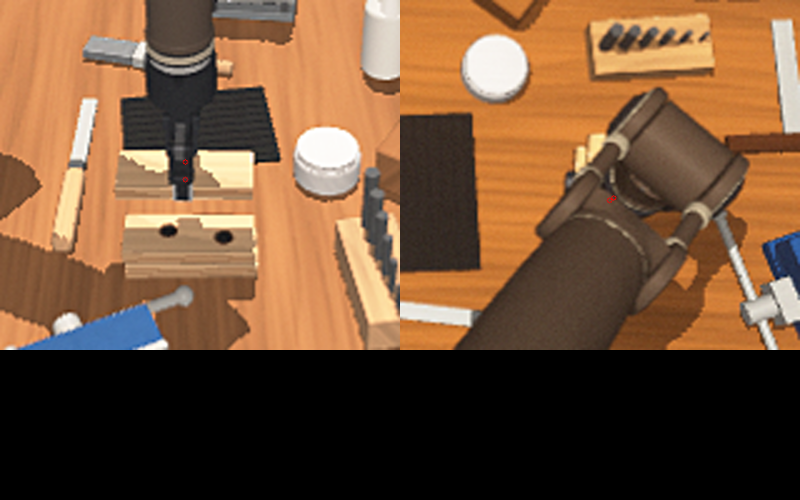

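Call:
{"api": "step_arm", "payload": {"rows": [[[0,0.5,18,0,0,0],[0,0.5,18,0,0,0],[0,0.5,18,0,0,0],[0,0,8,0,0,0],[0,0,4,0,0,0],[0,0,0,0,0,0],[0,0,0,0,0,0]]]}}

```text
clock: 14.45
tcp_pos: [0.4821, -0.3441, 0.0743]
eef_rot: [0.0, 0.999, -0.032, -0.0]
contact_force: [0.7, -0.3, -1.6]
finger_gap: 0.0589
```

```bash
python3 look.py d2 230,260,390,400 340,200,500,340; python3 zoom.py d2 0 265 310 345 380 z5; python3 -c "
from mv import *
st()"
```

```text
t 14.45 p [ 0.4821 -0.3441  0.0743] x [ 0.998 -0.063 -0.001] z [-0.001 -0.    -1.   ] gap 0.0589 F [ 0.7 -0.3 -1.6] q [-0.69  0.48  1.82 -0.    0.85  0.94]
[[304.1, 342.7], [304.4, 349.2]]
[[421.6, 281.7], [420.0, 282.7]]
t 14.55 p [ 0.482  -0.344   0.0743] x [ 0.998 -0.063 -0.001] z [-0.001 -0.    -1.   ] gap 0.0589 F [-0.2 -0.7 -1. ] q [-0.69  0.48  1.82 -0.    0.85  0.94]
```

View pics/z5.png

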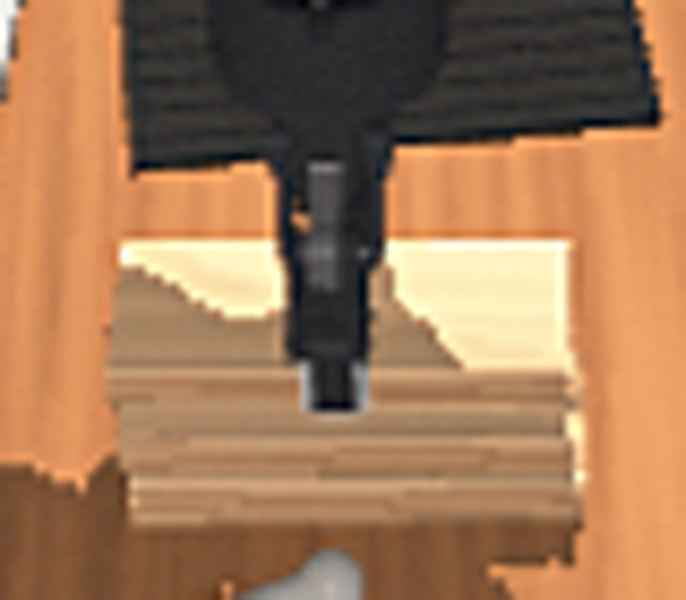

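```bash
cat > ov2.py <<'E'
from mv import *
import pickle,sys
def box(c,yaw,z0,L=.15,W=.06,H=.018):
    a=np.radians(yaw);x=np.array([np.cos(a),np.sin(a),0]);y=np.array([-x[1],x[0],0]);c=np.array([c[0],c[1],z0])
    return [np.array([c+x*i*L/2+y*j*W/2+Z*k for i,j in((1,1),(1,-1),(-1,-1),(-1,1),(1,1))]) for k in (0,H)]
def draw(tag,cam,b,boxes,out,bz=0):
    p=pickle.load(open('p_%s.pkl'%tag,'rb'))[cam];s=600/max(b[3]-b[1],(b[2]-b[0])*.75)
    im=cv2.resize(p['image'][b[1]:b[3],b[0]:b[2]],None,fx=s,fy=s,interpolation=cv2.INTER_CUBIC)
    for bx,col in boxes:
        for X in bx:
            X=X+Z*bz
            cv2.polylines(im,[(((w2pix(p,X)-b[:2]+.5)*s).round().astype(int)).reshape(-1,1,2)],False,col,1,cv2.LINE_AA)
    cv2.imwrite('pics/%s.png'%out,im[:,:,::-1])
E
python3 - <<'E'
from ov2 import *
s,p,r=cur()
hd=np.degrees(np.arctan2(-.063,.998))
c=p+r.apply([.0014,0,.0245])
draw('d2',0,np.array([265,310,345,380]),[(box(c,hd,c[2]),(255,0,0)),(box((.483,-.343),-3.7,.018),(0,0,255))],'z6',-.0013)
E
```

```text
(no output)
```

View pics/z6.png

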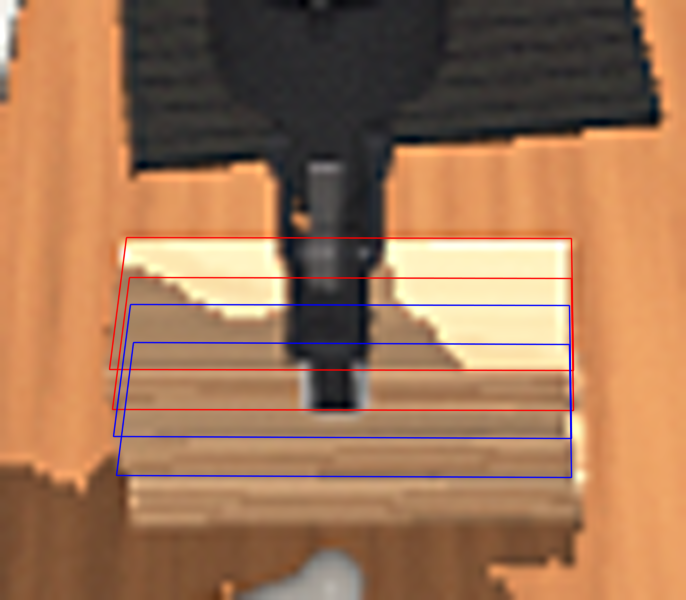

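Call:
{"api": "step_arm", "payload": {"rows": [[[1.5,0,4,0,0,0],[0,0,4,0,0,0],[0,0,3,0,0,0],[0,0,1,0,0,0],[0,0,0,0,0,0]]]}}

```text
clock: 15.18
tcp_pos: [0.483, -0.3437, 0.0614]
eef_rot: [-0.001, 0.999, -0.032, -0.001]
contact_force: [-0.5, 1.0, -0.5]
finger_gap: 0.0589
```

Call:
{"api": "step_arm", "payload": {"rows": [[[0,0,1,0,0,0],[0,0,0.5,0,0,0]]]}}

```text
clock: 15.42
tcp_pos: [0.4831, -0.3438, 0.0602]
eef_rot: [-0.0, 0.999, -0.032, -0.001]
contact_force: [-0.6, -0.1, 2.5]
finger_gap: 0.0587
```

Contact is beginning at the expected height, so I'll release gently.

Call:
{"api": "step_arm", "payload": {"rows": [[[0,0,0.7,0,0,0],[0,0,0,0,0,0]]]}}

```text
clock: 15.68
tcp_pos: [0.4831, -0.3438, 0.0602]
eef_rot: [-0.0, 0.999, -0.032, -0.001]
contact_force: [-2.3, 1.3, 4.2]
finger_gap: 0.059
```

Call:
{"api": "step_arm", "payload": {"rows": [[[0,0,0,0,0,0],[0,0,0,0,0,0],[0,0,0,0,0,0],[0,0,0,0,0,0]]], "fingers": -1}}

```text
clock: 16.18
tcp_pos: [0.4831, -0.3437, 0.0592]
eef_rot: [-0.0, 0.999, -0.032, -0.001]
contact_force: [0.5, 0.2, 0.1]
finger_gap: 0.0854
```

Call:
{"api": "step_arm", "payload": {"rows": [[[0,0,-10,0,0,0],[0,0,-25,0,0,0],[0,0,-40,0,0,0],[0,0,-50,0,0,0],[0,0,-50,0,0,0],[0,-50,-20,0,0,0],[0,-50,0,0,0,0],[0,-55,0,0,0,0]]]}}

```text
clock: 17.18
tcp_pos: [0.4935, -0.1883, 0.2561]
eef_rot: [0.0, 0.999, -0.032, 0.001]
contact_force: [1.4, -0.2, -0.3]
finger_gap: 0.0851
```

```bash
python3 look.py d3 230,260,390,400 340,200,500,340
python3 - <<'E'
from ov2 import *
st()
draw('d3',0,np.array([265,310,345,380]),[(box((.4845,-.3438),-3.7,.036),(255,0,0)),(box((.4845,-.3438),-3.7,.018),(0,0,255))],'z7',-.0013)
E
```

```text
t 17.18 p [ 0.4935 -0.1883  0.2561] x [ 0.998 -0.065  0.001] z [ 0.001 -0.    -1.   ] gap 0.0851 F [ 1.4 -0.2 -0.3] q [-0.45  0.12  1.86  0.    1.16  1.19]
[[305.0, 257.8], [305.3, 264.8]]
[[375.1, 266.4], [374.1, 267.8]]
t 17.27 p [ 0.4929 -0.1846  0.2552] x [ 0.998 -0.059 -0.002] z [-0.002  0.003 -1.   ] gap 0.0856 F [ 0.2 -0.2 -0.5] q [-0.44  0.12  1.86  0.    1.16  1.19]
```

View pics/z7.png

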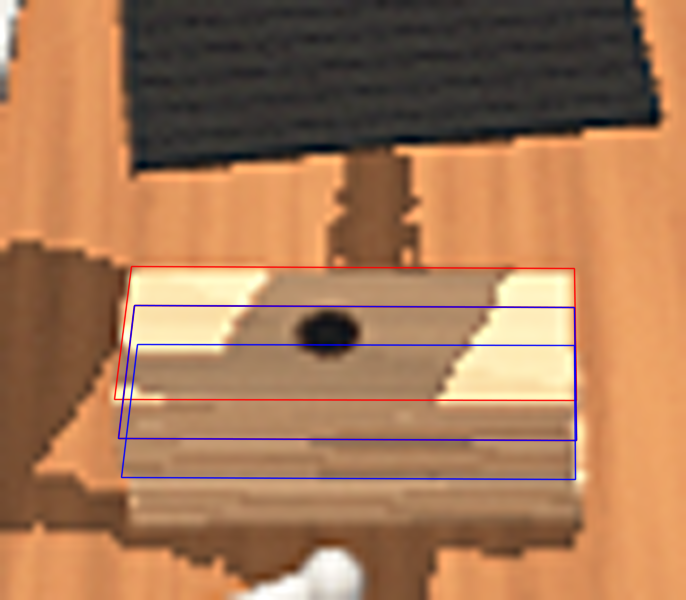

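View pics/d3.png

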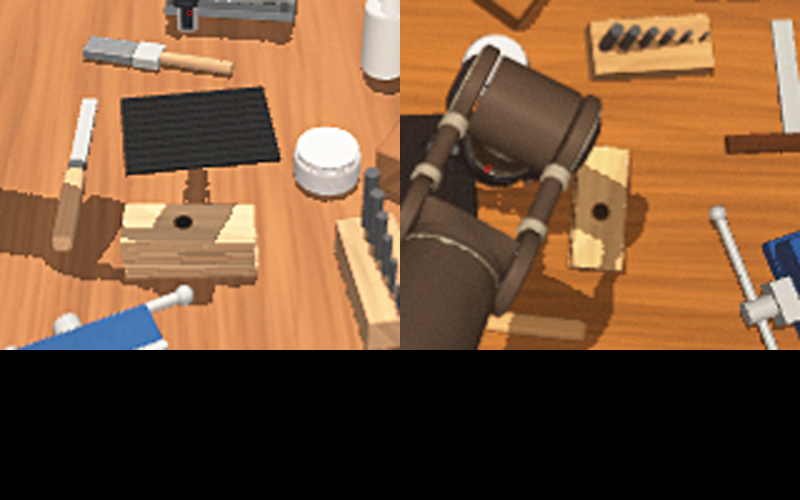

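Run:
```python
from mv import *
s=plan([.52,-.02,.34],down(38),6)
s=plan(B-up*.003+n*.17,SQ,8,s)
s=plan(B-up*.003+n*.048,SQ,6,s)
```

```text
[[3.0,-28.0,-14.0,0.0,0.0,-6.9],[6.0,-27.0,-14.0,-0.1,0.0,-6.9],[9.0,-26.0,-14.0,0.0,0.0,-6.9],[13.0,-25.0,-14.0,0.0,0.0,-6.9],[15.0,-23.0,-14.0,-0.1,0.0,-6.9],[18.0,-21.0,-15.0,0.0,0.0,-6.9]]
maxstep 31.464265445104548 6.900724599634447
[[16.0,-12.0,13.0,1.4,3.6,-5.2],[15.0,-11.0,14.0,1.4,3.6,-5.2],[16.0,-9.0,16.0,1.4,3.5,-5.2],[15.0,-7.0,17.0,1.4,3.6,-5.2],[15.0,-5.0,18.0,1.4,3.6,-5.2],[14.0,-4.0,19.0,1.3,3.5,-5.2],[13.0,-1.0,19.0,1.4,3.6,-5.2],[12.0,-1.0,21.0,1.4,3.6,-5.2]]
maxstep 24.351591323771842 6.477653896280659
[[0.0,0.0,20.0,0.0,0.0,0.0],[0.0,0.0,21.0,0.0,0.0,0.0],[0.0,0.0,20.0,0.0,0.0,0.0],[0.0,0.0,20.0,0.0,0.0,0.0],[0.0,0.0,21.0,0.0,0.0,0.0],[0.0,0.0,20.0,0.0,0.0,0.0]]
maxstep 21.0 0.0
```

Call:
{"api": "step_arm", "payload": {"rows": [[[3,-28,-14,0,0,-6.9],[6,-27,-14,0,0,-6.9],[9,-26,-14,0,0,-6.9],[13,-25,-14,0,0,-6.9],[15,-23,-14,0,0,-6.9],[18,-21,-15,0,0,-6.9]]]}}

```text
clock: 18.02
tcp_pos: [0.5211, -0.0248, 0.3407]
eef_rot: [-0.0, 0.946, 0.325, -0.0]
contact_force: [0.4, 0.3, 0.0]
finger_gap: 0.0852
```

Call:
{"api": "step_arm", "payload": {"rows": [[[16,-12,13,1.4,3.6,-5.2],[15,-11,14,1.4,3.6,-5.2],[16,-9,16,1.4,3.5,-5.2],[15,-7,17,1.4,3.6,-5.2],[15,-5,18,1.4,3.6,-5.2],[14,-4,19,1.3,3.5,-5.2],[13,-1,19,1.4,3.6,-5.2],[12,-1,21,1.4,3.6,-5.2],[0,0,0,0,0,0],[0,0,0,0,0,0]]]}}

```text
clock: 19.27
tcp_pos: [0.5582, 0.1287, 0.2352]
eef_rot: [-0.167, 0.739, 0.623, 0.198]
contact_force: [-0.7, 0.3, 0.7]
finger_gap: 0.0854
```

```bash
python3 look.py e1; python3 zoom.py e1 0 290 180 360 260 z8; python3 zoom.py e1 1 190 210 290 280 z9
python3 - <<'E'
from mv import *
st();s,p,r=cur();d=p-B;print(d@up,d@l,d@n)
s=plan(B-up*.003+n*.048,SQ,6,dec=1)
E
```

```text
t 19.27 p [0.5582 0.1287 0.2352] x [0.147 0.854 0.5  ] z [ 0.084  0.492 -0.866] gap 0.0854 F [-0.7  0.3  0.7] q [-0.11  0.2   1.9   0.6   1.09 -0.24]
[[321.7, 212.6], [322.2, 216.3]]
[[261.2, 239.4], [257.6, 240.1]]
t 19.38 p [0.5585 0.1288 0.2358] x [0.146 0.854 0.5  ] z [ 0.085  0.493 -0.866] gap 0.0854 F [-0.3 -0.1  1.4] q [-0.11  0.2   1.9   0.6   1.09 -0.24]
-0.007247642533499729 -0.0027083848775516896 0.17287885958152102
[[0.7,-0.5,20.8,0.0,0.0,0.0],[0.7,-0.6,20.8,0.1,0.0,-0.1],[0.7,-0.5,20.8,0.0,0.0,0.0],[0.7,-0.5,20.8,0.0,0.0,-0.1],[0.7,-0.4,20.9,0.1,0.0,0.0],[0.7,-0.5,20.8,0.0,0.0,0.0]]
maxstep 20.915544458607812 0.14142135623730953
```

View pics/z8.png

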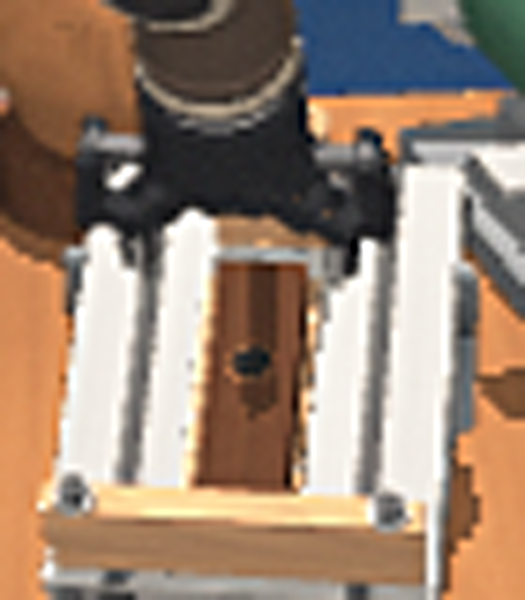

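View pics/z9.png

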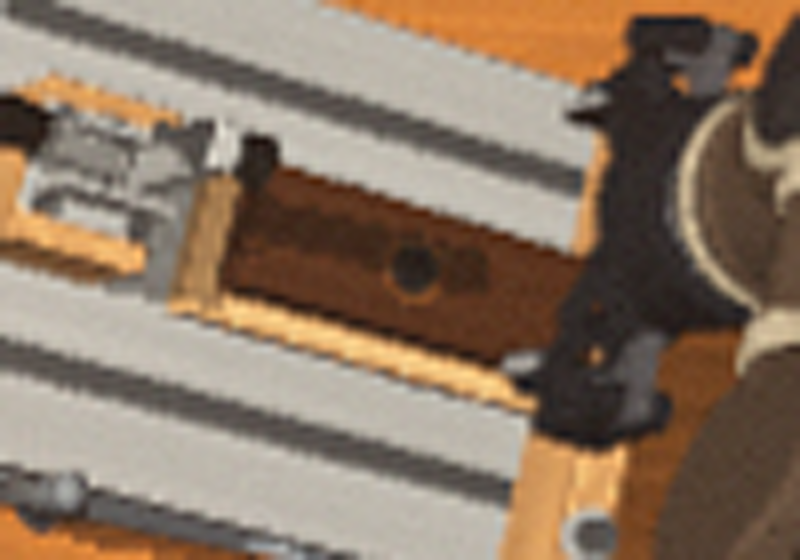

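Run:
```python
from mv import *
import pickle
for cam,b in ((0,[290,180,360,260]),(1,[190,210,290,280])):
    p=pickle.load(open('p_e1.pkl','rb'))[cam];s=600/max(b[3]-b[1],(b[2]-b[0])*.75)
    im=cv2.resize(p['image'][b[1]:b[3],b[0]:b[2]],None,fx=s,fy=s,interpolation=cv2.INTER_CUBIC)
    for z,L,W,o,col in ((.018,.15,.06,0,(0,255,0)),(.052,.14,.048,-.005,(255,0,0))):
        X=np.array([B+n*z+up*(o+i*L/2)+l*j*W/2 for i,j in((1,1),(1,-1),(-1,-1),(-1,1),(1,1))])
        cv2.polylines(im,[(((w2pix(p,X)-b[:2]+.5)*s).round().astype(int)).reshape(-1,1,2)],False,col,1,cv2.LINE_AA)
    cv2.imwrite('pics/z10_%d.png'%cam,im[:,:,::-1])
```

```text
(no output)
```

View pics/z10_0.png

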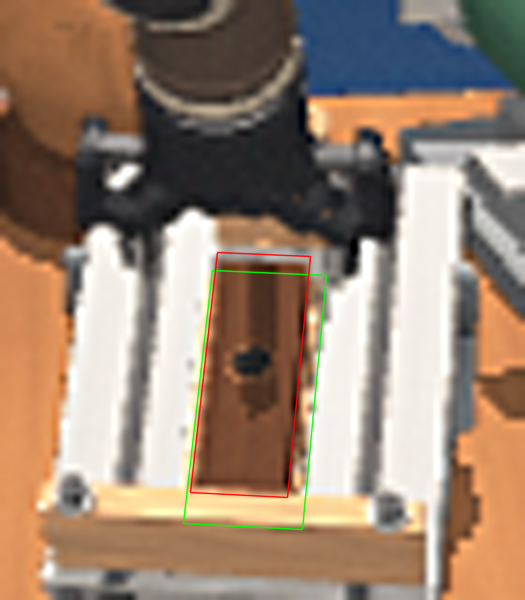

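View pics/z10_1.png

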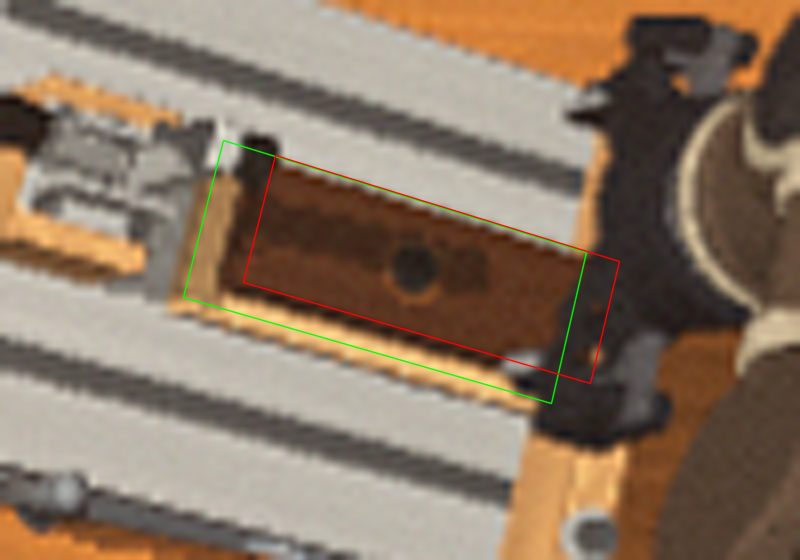

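Call:
{"api": "step_arm", "payload": {"rows": [[[0.7,-0.3,20.8,0,0,0],[0.7,-0.3,20.8,0,0,0],[0.7,-0.3,20.8,0,0,0],[0.7,-0.3,20.8,0,0,0],[0.7,-0.3,21,0,0,0],[0.7,-0.3,20.8,0,0,0],[0,0,0,0,0,0],[0,0,0,0,0,0]]]}}

```text
clock: 20.38
tcp_pos: [0.5673, 0.195, 0.1285]
eef_rot: [-0.167, 0.738, 0.623, 0.198]
contact_force: [-0.6, 0.6, -0.4]
finger_gap: 0.0852
```

Call:
{"api": "step_arm", "payload": {"rows": [[[0,0,0,0,0,0],[0,0,0,0,0,0],[0,0,0,0,0,0],[0,0,0,0,0,0]]], "fingers": 1, "squeeze": 50}}

```text
clock: 20.88
tcp_pos: [0.5676, 0.1946, 0.1293]
eef_rot: [-0.167, 0.738, 0.623, 0.198]
contact_force: [-1.9, -3.8, 5.0]
finger_gap: 0.0471
```

Run:
```python
from mv import *
st();s,p,r=cur();d=p-B;print(d@up,d@l,d@n)
```

```text
t 20.88 p [0.5676 0.1946 0.1293] x [0.145 0.853 0.501] z [ 0.084  0.493 -0.866] gap 0.0471 F [-1.9 -3.8  5. ] q [ 0.01  0.38  1.93  0.7   0.87 -0.29]
-0.0030347633939563703 -0.0009977473473701845 0.04745698696888407
```

Call:
{"api": "step_arm", "payload": {"rows": [[[0,0,-5,0,0,0],[0,0,-10,0,0,0],[0,0,-15,0,0,0],[0,0,-25,0,0,0],[0,0,-25,0,0,0],[0,0,-10,0,0,0],[0,0,0,0,0,0]]]}}

```text
clock: 21.75
tcp_pos: [0.5599, 0.1497, 0.207]
eef_rot: [-0.167, 0.738, 0.623, 0.198]
contact_force: [-0.6, -1.4, -3.2]
finger_gap: 0.0469
```

```bash
python3 look.py e2;  python3 - <<'E'
from mv import *
st()
a=np.radians(4);ax=np.array([np.cos(a),np.sin(a),0])
s=plan([.52,.0,.30],down(45),8)
s=plan(np.array([.5005,-.127,.10])+ax*.002,down(4),7,s)
E
```

```text
t 21.75 p [0.5599 0.1497 0.207 ] x [0.146 0.854 0.5  ] z [ 0.085  0.493 -0.866] gap 0.0469 F [-0.6 -1.4 -3.2] q [-0.07  0.24  1.92  0.62  1.02 -0.24]
[[321.6, 217.2], [322.0, 220.8]]
[[254.6, 241.2], [251.2, 241.8]]
t 21.85 p [0.5589 0.1504 0.2055] x [0.146 0.854 0.5  ] z [ 0.082  0.493 -0.866] gap 0.047 F [-0.1  0.4 -2.3] q [-0.07  0.24  1.92  0.62  1.02 -0.24]
[[-11.0,-2.0,-20.0,-1.2,-3.6,4.3],[-12.0,0.0,-19.0,-1.1,-3.7,4.3],[-13.0,1.0,-18.0,-1.2,-3.6,4.3],[-15.0,2.0,-18.0,-1.2,-3.6,4.3],[-15.0,4.0,-16.0,-1.1,-3.6,4.4],[-16.0,5.0,-16.0,-1.2,-3.6,4.3],[-16.0,7.0,-14.0,-1.2,-3.7,4.3],[-17.0,9.0,-13.0,-1.2,-3.6,4.3]]
maxstep 23.515952032609693 5.79827560572969
[[-15.0,11.0,29.0,0.0,0.0,5.9],[-13.0,12.0,28.0,0.0,0.0,5.8],[-12.0,14.0,29.0,0.0,0.0,5.9],[-10.0,15.0,28.0,0.0,0.0,5.8],[-9.0,16.0,29.0,0.0,0.0,5.9],[-8.0,16.0,28.0,0.0,0.0,5.8],[-5.0,18.0,29.0,0.0,0.0,5.9]]
maxstep 34.49637662132068 5.9
```

View pics/e2.png

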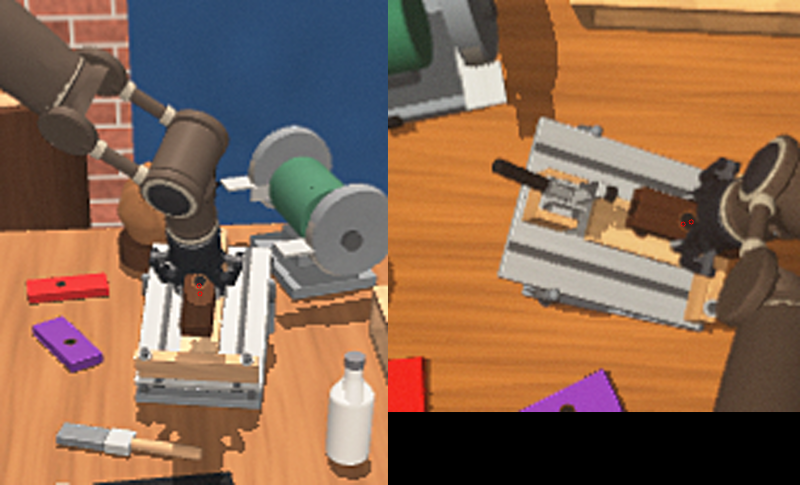

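Block held and the backing board stayed on the plate. Next, over to the mat.

Call:
{"api": "step_arm", "payload": {"rows": [[[-11,-2,-20,-1.2,-3.6,4.3],[-12,0,-19,-1.1,-3.7,4.3],[-13,1,-18,-1.2,-3.6,4.3],[-15,2,-18,-1.2,-3.6,4.3],[-15,4,-16,-1.1,-3.6,4.4],[-16,5,-16,-1.2,-3.6,4.3],[-16,7,-14,-1.2,-3.7,4.3],[-17,9,-13,-1.2,-3.6,4.3]]]}}

```text
clock: 22.85
tcp_pos: [0.5198, -0.0003, 0.2996]
eef_rot: [0.0, 0.924, 0.382, -0.001]
contact_force: [0.5, 0.7, -1.9]
finger_gap: 0.0474
```

Call:
{"api": "step_arm", "payload": {"rows": [[[-15,11,29,0,0,5.9],[-13,12,28,0,0,5.8],[-12,14,29,0,0,5.9],[-10,15,28,0,0,5.8],[-9,16,29,0,0,5.9],[-8,16,28,0,0,5.8],[-5,18,29,0,0,5.9],[0,0,0,0,0,0],[0,0,0,0,0,0]]]}}

```text
clock: 23.98
tcp_pos: [0.5037, -0.1263, 0.1005]
eef_rot: [-0.0, 0.999, 0.035, 0.001]
contact_force: [0.4, 0.7, -1.8]
finger_gap: 0.0469
```

```bash
python3 look.py e3 230,220,390,360 280,200,440,340
python3 - <<'E'
from ov2 import *
st()
s,p,r=cur()
x=r.as_matrix()[:,0];hd=np.degrees(np.arctan2(x[1],x[0]))
c=p+r.apply([-.002,0,.0295])
draw('e3',0,np.array([250,255,360,340]),[(box(c,hd,c[2],.14,.048,.034),(255,0,0)),(box((.5005,-.127),4,0,.2,.15,.006),(0,0,255))],'z11',-.0005)
a=np.radians(4);ax=np.array([np.cos(a),np.sin(a),0])
plan(np.array([.5005,-.127,.04])+ax*.002,down(4),4,dec=1)
E
```

```text
t 23.98 p [ 0.5037 -0.1263  0.1005] x [0.998 0.07  0.001] z [ 0.001  0.001 -1.   ] gap 0.0469 F [ 0.4  0.7 -1.8] q [-0.33  0.32  1.99  0.    0.84  1.17]
[[309.6, 287.4], [309.8, 293.6]]
[[350.1, 269.9], [349.6, 271.1]]
t 24.07 p [ 0.5047 -0.1265  0.1016] x [0.997 0.071 0.004] z [ 0.004 -0.    -1.   ] gap 0.0477 F [-0.4  0.1 -2.1] q [-0.33  0.32  1.99  0.    0.84  1.17]
[[-0.6,0.0,15.4,0.0,-0.1,0.0],[-0.6,0.1,15.4,0.0,0.0,0.0],[-0.5,0.0,15.4,0.0,-0.1,0.0],[-0.6,0.1,15.4,0.0,0.0,0.1]]
maxstep 15.412008305214476 0.1
```

View pics/z11.png

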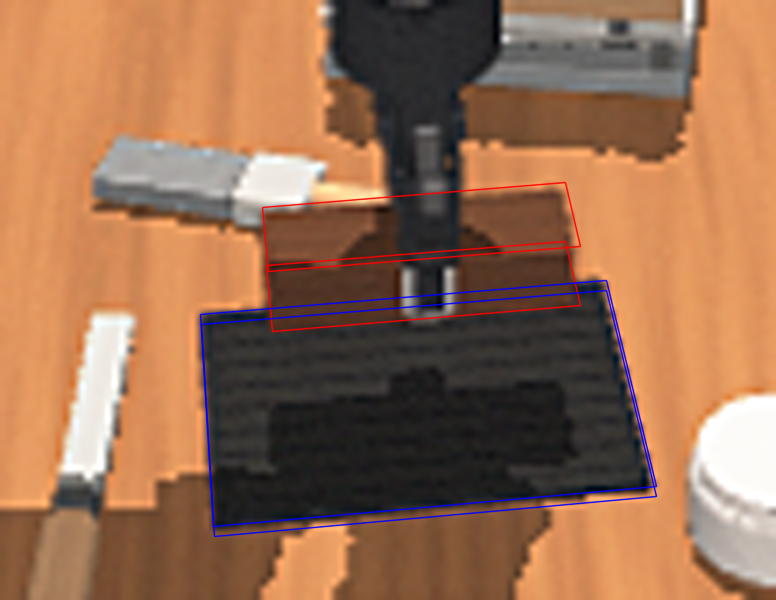

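Call:
{"api": "step_arm", "payload": {"rows": [[[-0.5,0,18,0,0,0],[-0.5,0,18,0,0,0],[-0.5,0,15,0,0,0],[0,0,8,0,0,0],[0,0,3,0,0,0],[0,0,0,0,0,0]]]}}

```text
clock: 24.82
tcp_pos: [0.5024, -0.1271, 0.0385]
eef_rot: [0.0, 0.999, 0.035, 0.001]
contact_force: [0.2, 0.6, -2.1]
finger_gap: 0.0472
```

Call:
{"api": "step_arm", "payload": {"rows": [[[0,0,1.5,0,0,0],[0,0,1,0,0,0]]]}}

```text
clock: 25.08
tcp_pos: [0.5026, -0.1272, 0.0365]
eef_rot: [0.0, 0.999, 0.035, 0.001]
contact_force: [0.8, -0.6, -2.1]
finger_gap: 0.0474
```

Call:
{"api": "step_arm", "payload": {"rows": [[[0,0,1,0,0,0],[0,0,0.5,0,0,0]]]}}

```text
clock: 25.32
tcp_pos: [0.5023, -0.1271, 0.0346]
eef_rot: [0.0, 0.999, 0.035, 0.001]
contact_force: [0.3, -0.2, -2.1]
finger_gap: 0.0472
```

Call:
{"api": "step_arm", "payload": {"rows": [[[0,0,0.7,0,0,0],[0,0,0,0,0,0]]]}}

```text
clock: 25.58
tcp_pos: [0.5023, -0.127, 0.0343]
eef_rot: [0.0, 0.999, 0.035, 0.001]
contact_force: [-1.2, -0.3, 2.3]
finger_gap: 0.0475
```

Contact at z = 0.034. Releasing and retreating.

Call:
{"api": "step_arm", "payload": {"rows": [[[0,0,0.3,0,0,0],[0,0,0,0,0,0],[0,0,0,0,0,0],[0,0,0,0,0,0]]], "fingers": -1}}

```text
clock: 26.08
tcp_pos: [0.5023, -0.1271, 0.0336]
eef_rot: [0.0, 0.999, 0.035, 0.001]
contact_force: [-0.5, -1.0, -0.5]
finger_gap: 0.0859
```

Call:
{"api": "step_arm", "payload": {"rows": [[[0,0,-10,0,0,0],[0,0,-25,0,0,0],[0,0,-45,0,0,0],[0,0,-50,0,0,0],[0,0,-50,0,0,0],[0,-20,-50,0,0,-3],[0,-30,-25,0,0,-5],[0,-30,0,0,0,-5]]]}}

```text
clock: 27.08
tcp_pos: [0.4923, -0.0476, 0.2927]
eef_rot: [0.001, 0.989, 0.149, 0.005]
contact_force: [0.3, -0.1, -0.2]
finger_gap: 0.0852
```

```bash
python3 look.py e4 230,220,390,360 280,200,440,340
python3 - <<'E'
from ov2 import *
st()
draw('e4',0,np.array([250,255,360,340]),[(box((.5005,-.127),4,.006,.14,.048,.034),(255,0,0)),(box((.5005,-.127),4,0,.2,.15,.006),(0,0,255))],'z12',-.0005)
s=plan([.535,.05,.34],down(50),5)
s=plan(B-up*.001+n*.13,SQ,8,s)
s=plan(B-up*.001+n*.035,SQ,5,s)
E
```

```text
t 27.07 p [ 0.4923 -0.0476  0.2927] x [0.956 0.294 0.009] z [ 0.009 -0.001 -1.   ] gap 0.0852 F [ 0.3 -0.1 -0.2] q [-0.18  0.01  1.9   0.    1.22  1.09]
[[302.9, 224.1], [303.1, 230.9]]
[[323.7, 263.1], [323.6, 264.7]]
t 27.18 p [ 0.4901 -0.0459  0.29  ] x [0.955 0.295 0.003] z [ 0.003  0.001 -1.   ] gap 0.0857 F [ 0.3 -0.9 -0.1] q [-0.18  0.01  1.9   0.    1.22  1.09]
[[14.0,-16.0,-10.0,0.0,0.0,-6.6],[16.0,-14.0,-10.0,0.0,-0.1,-6.5],[18.0,-12.0,-10.0,0.1,0.0,-6.6],[18.0,-10.0,-10.0,0.0,0.0,-6.6],[20.0,-7.0,-10.0,0.0,-0.1,-6.5]]
maxstep 23.83275057562597 6.6007575322836995
[[12.0,-6.0,17.0,1.0,3.7,-3.7],[11.0,-5.0,18.0,1.0,3.6,-3.8],[11.0,-4.0,19.0,1.0,3.7,-3.7],[9.0,-3.0,20.0,1.0,3.6,-3.8],[9.0,-2.0,20.0,1.0,3.7,-3.7],[7.0,-1.0,21.0,1.0,3.7,-3.7],[6.0,-1.0,21.0,1.0,3.6,-3.8],[4.0,0.0,22.0,1.0,3.7,-3.7]]
maxstep 22.360679774997898 5.329165037789691
[[0.0,0.0,19.0,0.0,0.0,0.0],[0.0,0.0,19.0,0.0,0.0,0.0],[0.0,0.0,19.0,0.0,0.0,0.0],[0.0,0.0,19.0,0.0,0.0,0.0],[0.0,0.0,19.0,0.0,0.0,0.0]]
maxstep 19.0 0.0
```

View pics/z12.png

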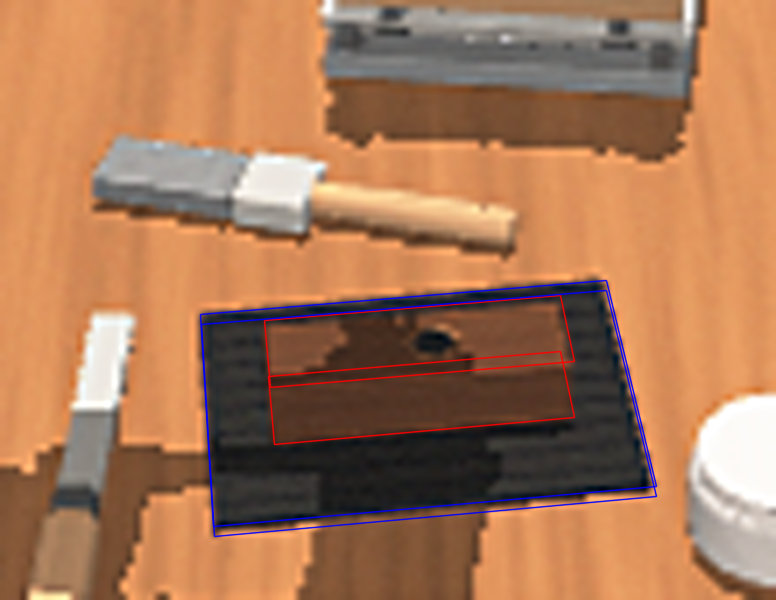

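Call:
{"api": "step_arm", "payload": {"rows": [[[14,-16,-10,0,0,-6.6],[16,-14,-10,0,-0.1,-6.5],[18,-12,-10,0.1,0,-6.6],[18,-10,-10,0,0,-6.6],[20,-7,-10,0,-0.1,-6.5]]]}}

```text
clock: 27.8
tcp_pos: [0.5362, 0.0475, 0.3387]
eef_rot: [0.0, 0.907, 0.422, -0.001]
contact_force: [0.6, 0.3, -0.5]
finger_gap: 0.0853
```

Call:
{"api": "step_arm", "payload": {"rows": [[[12,-6,17,1,3.7,-3.7],[11,-5,18,1,3.6,-3.8],[11,-4,19,1,3.7,-3.7],[9,-3,20,1,3.6,-3.8],[9,-2,20,1,3.7,-3.7],[7,-1,21,1,3.7,-3.7],[6,-1,21,1,3.6,-3.8],[4,0,22,1,3.7,-3.7],[0,0,0,0,0,0],[0,0,0,0,0,0]]]}}

```text
clock: 29.05
tcp_pos: [0.5611, 0.1526, 0.2002]
eef_rot: [-0.167, 0.739, 0.623, 0.197]
contact_force: [-0.6, 0.1, 0.9]
finger_gap: 0.0853
```

```bash
python3 look.py f1
python3 - <<'E'
from mv import *
import pickle
st();s,p0,r=cur();d=p0-B;print(d@up,d@l,d@n)
plan(B-up*.001-l*.001+n*.031,SQ,5,dec=1)
for cam,b in ((0,[290,180,360,260]),):
    p=pickle.load(open('p_f1.pkl','rb'))[cam];s=600/max(b[3]-b[1],(b[2]-b[0])*.75)
    im=cv2.resize(p['image'][b[1]:b[3],b[0]:b[2]],None,fx=s,fy=s,interpolation=cv2.INTER_CUBIC)
    for z,L,W,o,col in ((.018,.15,.06,0,(0,255,0)),):
        X=np.array([B+n*z+up*(o+i*L/2)+l*j*W/2 for i,j in((1,1),(1,-1),(-1,-1),(-1,1),(1,1))])
        cv2.polylines(im,[(((w2pix(p,X)-b[:2]+.5)*s).round().astype(int)).reshape(-1,1,2)],False,col,1,cv2.LINE_AA)
    cv2.imwrite('pics/z13_%d.png'%cam,im[:,:,::-1])
E
```

```text
t 29.05 p [0.5611 0.1526 0.2002] x [0.147 0.854 0.498] z [ 0.083  0.492 -0.867] gap 0.0853 F [-0.6  0.1  0.9] q [-0.06  0.25  1.92  0.63  1.01 -0.25]
[[322.3, 217.9], [322.7, 221.5]]
[[254.0, 240.6], [250.6, 241.2]]
t 29.15 p [0.5615 0.1529 0.201 ] x [0.145 0.854 0.499] z [ 0.084  0.492 -0.867] gap 0.0851 F [ 0.6  0.5 -0.4] q [-0.06  0.25  1.92  0.63  1.01 -0.25]
-0.0036305805952888126 -0.0017793258919462916 0.13062936580083567
[[0.5,-0.2,19.9,0.0,0.0,0.0],[0.6,-0.2,19.9,0.1,0.0,-0.1],[0.5,-0.2,20.0,0.0,0.0,0.0],[0.6,-0.2,19.9,0.0,0.1,-0.1],[0.5,-0.1,19.9,0.0,0.0,0.0]]
maxstep 20.007248686413632 0.14142135623730953
```

View pics/z13_0.png

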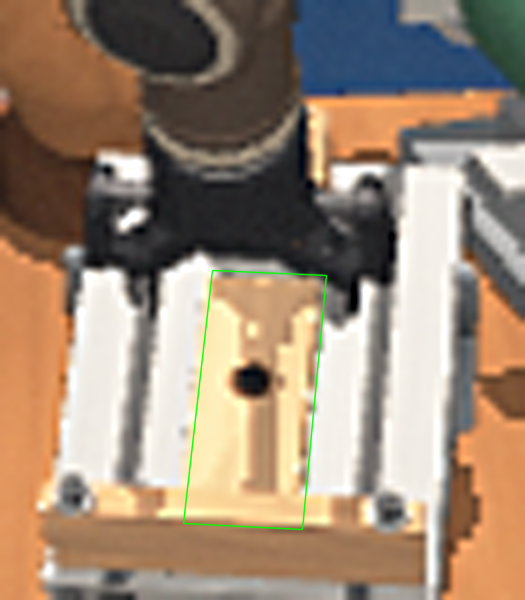

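Call:
{"api": "step_arm", "payload": {"rows": [[[0.5,-0.2,20,0,0,0],[0.6,-0.2,20,0,0,0],[0.5,-0.2,20,0,0,-0.1],[0.6,-0.2,20,0,0.1,0],[0.5,0,20,0,0,0],[0,0,2,0,0,0],[0,0,0,0,0,0]]]}}

```text
clock: 30.02
tcp_pos: [0.5687, 0.2061, 0.1125]
eef_rot: [-0.168, 0.737, 0.624, 0.198]
contact_force: [0.3, 0.5, 0.1]
finger_gap: 0.0852
```

```bash
python3 look.py f2; python3 zoom.py f2 0 290 180 360 260 z14;python3 zoom.py f2 1 190 210 290 280 z15
python3 - <<'E'
from mv import *
st();s,p0,r=cur();d=p0-B;print(d@up,d@l,d@n)
E
```

```text
t 30.02 p [0.5687 0.2061 0.1125] x [0.143 0.854 0.501] z [ 0.082  0.494 -0.866] gap 0.0852 F [0.3 0.5 0.1] q [ 0.03  0.41  1.93  0.72  0.84 -0.3 ]
[[323.7, 231.4], [324.0, 234.6]]
[[239.8, 243.3], [236.8, 243.9]]
t 30.12 p [0.5693 0.2058 0.1134] x [0.143 0.853 0.501] z [ 0.084  0.494 -0.865] gap 0.0851 F [ 0.1  0.8 -0.2] q [ 0.03  0.41  1.93  0.72  0.84 -0.3 ]
-0.0011723767416300657 -0.0008471269062521061 0.028020965675236625
```

View pics/z14.png

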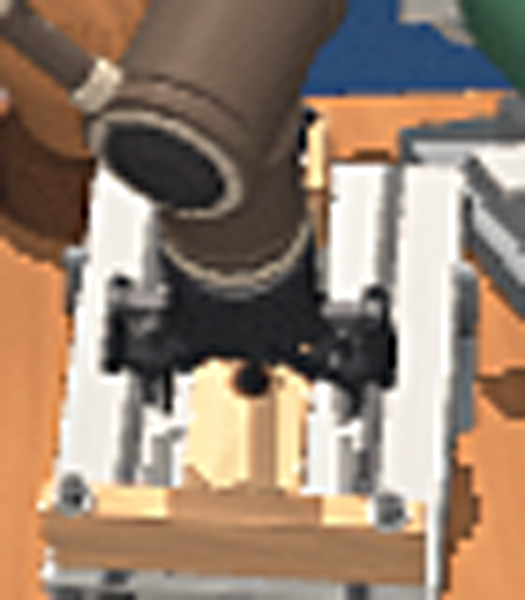

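View pics/z15.png

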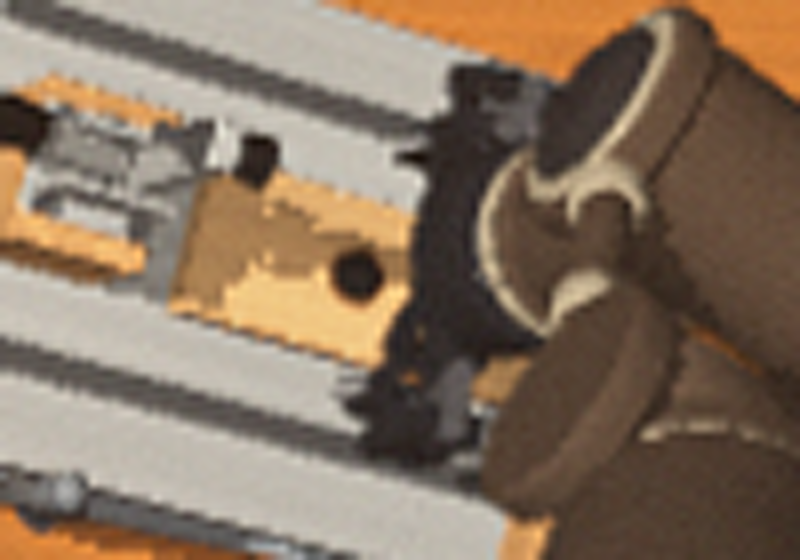

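Call:
{"api": "step_arm", "payload": {"rows": [[[0,0,0,0,0,0],[0,0,0,0,0,0],[0,0,0,0,0,0],[0,0,0,0,0,0]]], "fingers": 1, "squeeze": 45}}

```text
clock: 30.62
tcp_pos: [0.5691, 0.2056, 0.1137]
eef_rot: [-0.168, 0.737, 0.624, 0.198]
contact_force: [-1.5, -3.7, 5.2]
finger_gap: 0.0585
```

Run:
```python
from mv import *
st();s,p0,r=cur();d=p0-B;print(d@up,d@l,d@n)
```

```text
t 30.62 p [0.5691 0.2056 0.1137] x [0.143 0.853 0.501] z [ 0.083  0.494 -0.865] gap 0.0585 F [-1.5 -3.7  5.2] q [ 0.03  0.41  1.93  0.72  0.84 -0.3 ]
-0.0011950992791509314 -0.0007022336848775938 0.028358939677398394
```

Call:
{"api": "step_arm", "payload": {"rows": [[[0,0,-5,0,0,0],[0,0,-10,0,0,0],[0,0,-15,0,0,0],[0,0,-25,0,0,0],[0,0,-25,0,0,0],[0,0,-20,0,0,0],[0,0,-15,0,0,0],[0,0,0,0,0,0]]]}}

```text
clock: 31.62
tcp_pos: [0.56, 0.1483, 0.2135]
eef_rot: [-0.167, 0.737, 0.624, 0.199]
contact_force: [0.2, -0.1, -0.5]
finger_gap: 0.0587
```

```bash
python3 look.py f3;  python3 - <<'E'
from mv import *
st()
a=np.radians(-3.6);ax=np.array([np.cos(a),np.sin(a),0])
C=np.array([.4845,-.3438,0])
s=plan([.51,-.08,.32],down(38),8)
plan(C-ax*.0012+Z*.14,down(-3.6),8,s)
E
```

```text
t 31.62 p [0.56   0.1483 0.2135] x [0.143 0.854 0.501] z [ 0.085  0.494 -0.866] gap 0.0587 F [ 0.2 -0.1 -0.5] q [-0.07  0.23  1.91  0.62  1.03 -0.24]
[[321.5, 215.9], [322.0, 219.4]]
[[254.9, 240.8], [251.4, 241.4]]
t 31.73 p [0.5588 0.149  0.2118] x [0.144 0.854 0.501] z [ 0.082  0.494 -0.866] gap 0.0587 F [-0.6  0.6 -1.8] q [-0.07  0.23  1.91  0.62  1.03 -0.24]
[[-19.0,-1.0,-26.0,-1.4,-3.6,5.2],[-20.0,1.0,-26.0,-1.4,-3.6,5.2],[-21.0,3.0,-23.0,-1.4,-3.5,5.1],[-23.0,6.0,-23.0,-1.4,-3.6,5.2],[-23.0,9.0,-20.0,-1.4,-3.6,5.2],[-23.0,11.0,-19.0,-1.4,-3.6,5.2],[-24.0,14.0,-17.0,-1.4,-3.5,5.2],[-23.0,17.0,-16.0,-1.4,-3.6,5.2]]
maxstep 33.075670817082454 6.477653896280659
[[-23.0,24.0,23.0,0.0,0.0,5.2],[-21.0,26.0,22.0,0.0,0.0,5.2],[-18.0,27.0,23.0,0.0,0.0,5.2],[-15.0,30.0,22.0,0.0,0.0,5.2],[-13.0,30.0,23.0,0.0,0.0,5.2],[-10.0,32.0,22.0,0.0,0.0,5.2],[-8.0,32.0,23.0,0.0,0.0,5.2],[-4.0,33.0,22.0,0.0,0.0,5.2]]
maxstep 40.422765862815474 5.2
```

View pics/f3.png

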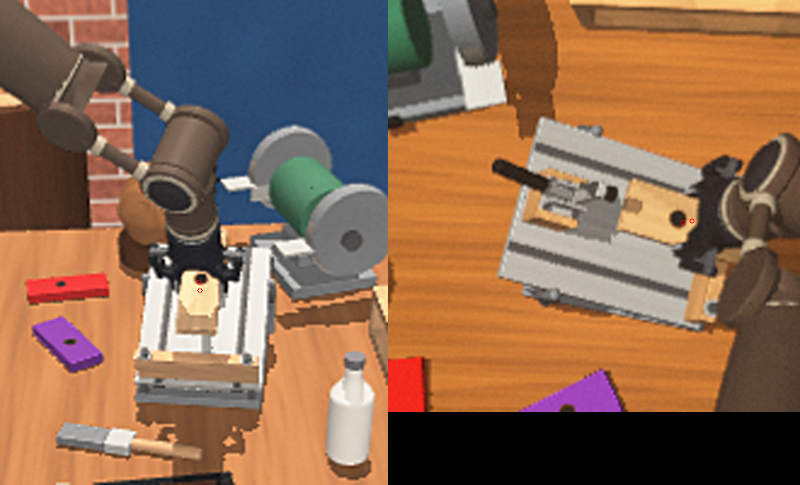

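Call:
{"api": "step_arm", "payload": {"rows": [[[-19,-1,-26,-1.4,-3.6,5.2],[-20,1,-26,-1.4,-3.6,5.2],[-21,3,-23,-1.4,-3.5,5.1],[-23,6,-23,-1.4,-3.6,5.2],[-23,9,-20,-1.4,-3.6,5.2],[-23,11,-19,-1.4,-3.6,5.2],[-24,14,-17,-1.4,-3.5,5.2],[-23,17,-16,-1.4,-3.6,5.2]]]}}

```text
clock: 32.72
tcp_pos: [0.5095, -0.0804, 0.3196]
eef_rot: [-0.0, 0.946, 0.324, -0.001]
contact_force: [-0.4, 0.7, -1.0]
finger_gap: 0.0585
```

Call:
{"api": "step_arm", "payload": {"rows": [[[-23,24,23,0,0,5.2],[-21,26,22,0,0,5.2],[-18,27,23,0,0,5.2],[-15,30,22,0,0,5.2],[-13,30,23,0,0,5.2],[-10,32,22,0,0,5.2],[-8,32,23,0,0,5.2],[-4,33,22,0,0,5.2],[0,0,0,0,0,0],[0,0,0,0,0,0]]]}}

```text
clock: 33.98
tcp_pos: [0.4834, -0.3429, 0.1395]
eef_rot: [-0.001, 1.0, -0.032, -0.0]
contact_force: [-0.5, 0.9, -1.4]
finger_gap: 0.0587
```

Run:
```python
from mv import *
st()
a=np.radians(-3.6);ax=np.array([np.cos(a),np.sin(a),0])
C=np.array([.4845,-.3438,0])
plan(C-ax*.0012+Z*.098,down(-3.6),3,dec=1)
```

```text
t 33.98 p [ 0.4834 -0.3429  0.1395] x [ 0.998 -0.063 -0.001] z [-0.001  0.002 -1.   ] gap 0.0587 F [-0.5  0.9 -1.4] q [-0.69  0.38  1.79  0.    0.97  0.94]
[[0.0,0.3,13.8,0.0,0.0,0.0],[0.0,0.3,13.9,-0.1,0.0,0.0],[0.0,0.3,13.8,0.0,0.0,0.0]]
maxstep 13.903237033151669 0.1
```

Call:
{"api": "step_arm", "payload": {"rows": [[[0,0.3,18,0,0,0],[0,0.3,16,-0.1,0,0],[0,0.3,8,0,0,0],[0,0,2,0,0,0],[0,0,0,0,0,0],[0,0,0,0,0,0]]]}}

```text
clock: 34.72
tcp_pos: [0.4841, -0.3452, 0.097]
eef_rot: [0.001, 0.999, -0.032, 0.001]
contact_force: [-0.2, 0.3, -1.2]
finger_gap: 0.0586
```

```bash
python3 look.py g1 230,260,390,400 340,200,500,340
python3 - <<'E'
from ov2 import *
st()
s,p,r=cur();x=r.as_matrix()[:,0];hd=np.degrees(np.arctan2(x[1],x[0]))
c=p+r.apply([.0012,0,.0283])
draw('g1',0,np.array([265,300,345,380]),[(box(c,hd,c[2]),(255,0,0)),(box((.4845,-.3438),-3.6,.036),(0,0,255))],'z16',-.0013)
draw('g1',0,np.array([265,300,345,380]),[],'z17',-.0013)
E
```

```text
t 34.73 p [ 0.4841 -0.3452  0.097 ] x [ 0.998 -0.063  0.002] z [ 0.002 -0.002 -1.   ] gap 0.0586 F [-0.2  0.3 -1.2] q [-0.69  0.44  1.81 -0.    0.89  0.94]
[[304.6, 337.0], [304.9, 343.6]]
[[423.4, 280.0], [421.8, 281.1]]
t 34.83 p [ 0.484  -0.3451  0.097 ] x [ 0.998 -0.063  0.002] z [ 0.002 -0.002 -1.   ] gap 0.0588 F [ 0.3 -0.5 -1.2] q [-0.69  0.44  1.81 -0.    0.89  0.94]
```

View pics/z16.png

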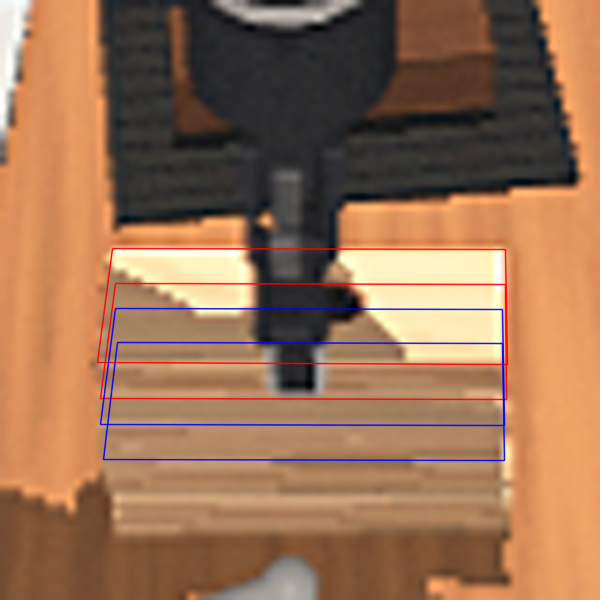

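View pics/z17.png

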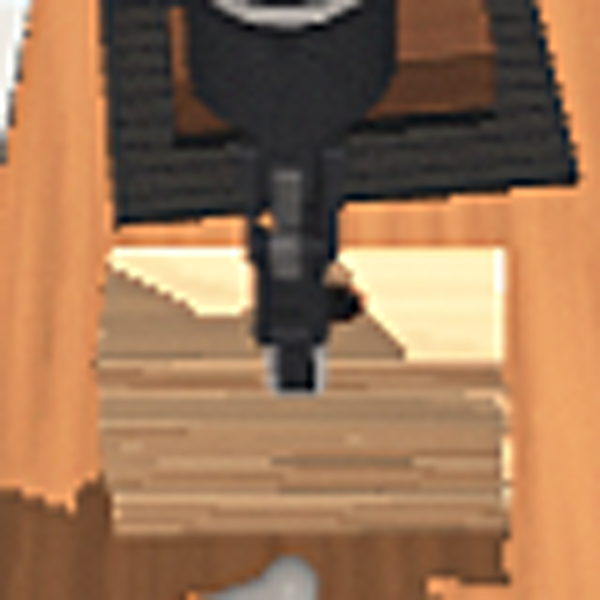

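Call:
{"api": "step_arm", "payload": {"rows": [[[-0.5,-0.6,4,0,0,0],[0,-0.5,4,0.1,0.1,0],[0,0,4,0,0,0],[0,0,1,0,0,0],[0,0,0,0,0,0]]]}}

```text
clock: 35.45
tcp_pos: [0.4832, -0.3436, 0.0832]
eef_rot: [-0.0, 0.999, -0.032, 0.001]
contact_force: [0.1, 0.7, -1.4]
finger_gap: 0.0592
```

Call:
{"api": "step_arm", "payload": {"rows": [[[0,0,0.8,0,0,0],[0,0,0.4,0,0,0]]]}}

```text
clock: 35.7
tcp_pos: [0.4833, -0.3437, 0.0823]
eef_rot: [-0.0, 0.999, -0.032, 0.001]
contact_force: [-0.0, 0.6, -1.0]
finger_gap: 0.0584
```

Call:
{"api": "step_arm", "payload": {"rows": [[[0,0,0.8,0,0,0],[0,0,0.2,0,0,0]]]}}

```text
clock: 35.95
tcp_pos: [0.4832, -0.3436, 0.0812]
eef_rot: [-0.0, 0.999, -0.032, 0.001]
contact_force: [-0.1, -0.5, -0.7]
finger_gap: 0.0589
```

Call:
{"api": "step_arm", "payload": {"rows": [[[0,0,0.6,0,0,0],[0,0,0,0,0,0]]]}}

```text
clock: 36.2
tcp_pos: [0.4833, -0.3436, 0.0812]
eef_rot: [-0.0, 0.999, -0.032, 0.001]
contact_force: [-1.5, 1.7, 3.8]
finger_gap: 0.0587
```

In contact. Release, retreat, and check.

Call:
{"api": "step_arm", "payload": {"rows": [[[0,0,0.2,0,0,0],[0,0,0,0,0,0],[0,0,0,0,0,0],[0,0,0,0,0,0]]], "fingers": -1}}

```text
clock: 36.7
tcp_pos: [0.4832, -0.3437, 0.0803]
eef_rot: [-0.0, 0.999, -0.032, 0.001]
contact_force: [0.5, 0.2, 0.0]
finger_gap: 0.0858
```

Call:
{"api": "step_arm", "payload": {"rows": [[[0,0,-10,0,0,0],[0,0,-25,0,0,0],[0,0,-40,0,0,0],[0,0,-50,0,0,0],[0,0,-50,0,0,0],[-40,0,-40,0,0,0],[-50,-10,0,0,0,0],[-40,-20,0,0,0,0],[0,0,0,0,0,0],[0,0,0,0,0,0]]]}}

```text
clock: 37.95
tcp_pos: [0.3555, -0.3061, 0.2962]
eef_rot: [0.001, 0.999, -0.032, 0.002]
contact_force: [0.7, -0.5, 0.3]
finger_gap: 0.0853
```

Run:
```python
from ov2 import *
st()
a=snap('side','fin_s');b=snap('top','fin_t');pickle.dump((a,b),open('p_fin.pkl','wb'))
draw('fin',0,np.array([265,300,345,380]),[(box((.4845,-.3438),-3.6,.054),(255,0,0))],'z18',-.0013)
```

```text
t 37.95 p [ 0.3555 -0.3061  0.2962] x [ 0.998 -0.064  0.005] z [ 0.005 -0.002 -1.   ] gap 0.0853 F [ 0.7 -0.5  0.3] q [-0.81 -0.04  1.95  0.    1.23  0.83]
```

View pics/z18.png

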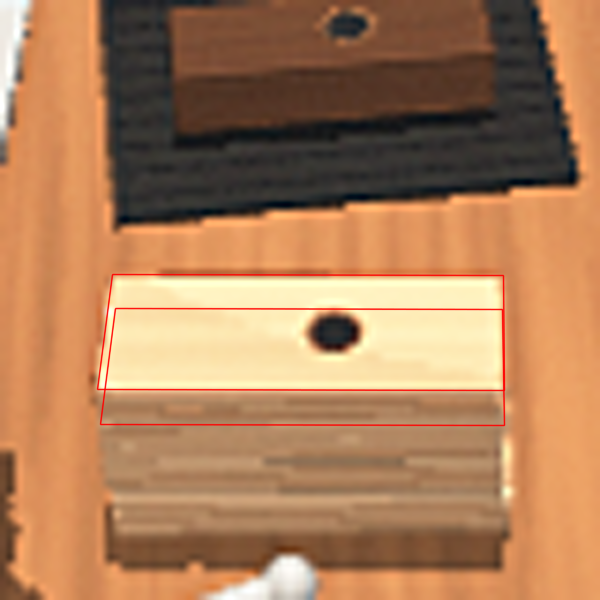

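View pics/fin_s.png

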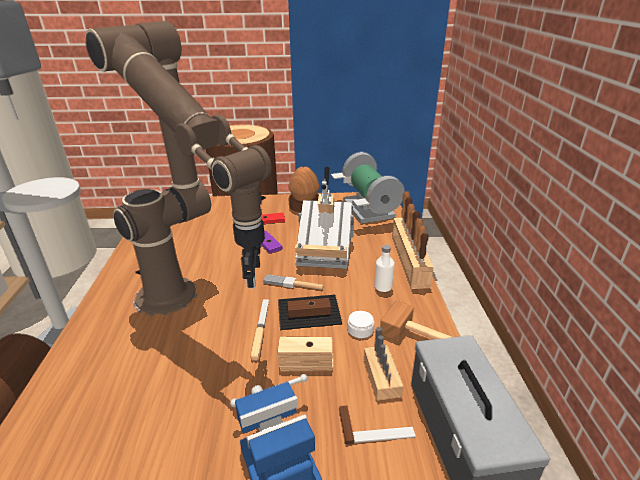

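View pics/fin_t.png

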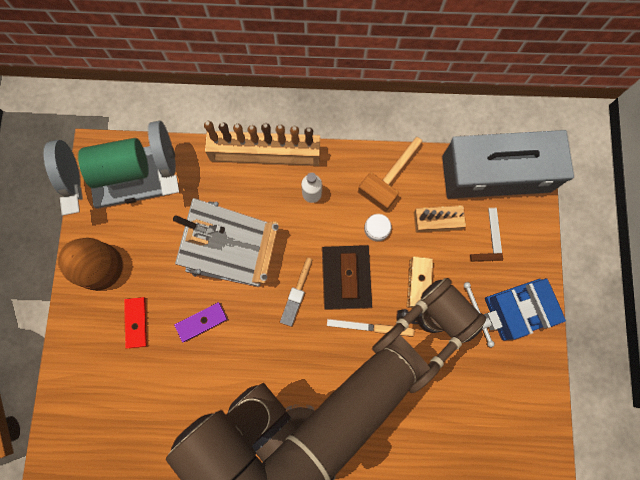

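The final pictures show the clamp open (handle at about (183,220) in the top view) and an empty plate. The four-board pile is flush at (305,355) in the side view, and the block lies hole-up inside the mat at (309,306). The other tools have not moved.

```bash
python3 -c "
from rig import *
print(job_done())"
```

```text
the job is handed in; nothing more can be done
None
```

I threw the toggle clamp open and unloaded the stack in order, then handed the job in at about 38 s of the 70 s allowed. No verdict was reported.

- **Clamp:** I pushed the handle until the force jumped from 4 N to 13 N, which I took as its stop. The later pictures show it still open.
- **Boards:** the cover board went onto the spare pile first, and the backing board went on top of it after the block. Each was lowered to light contact (about 4 N) before release. In the last side picture, all four boards line up within about 2 mm.
- **Block:** it lies drilled face up and well inside the mat, with roughly 30 mm to spare at each end. It was also lowered to light contact before release.
- **Bystanders:** the other tools and the purple and red look-alikes look unmoved in the last pictures.

**Checks that disagreed:**
- The two cameras differed by 2–5 mm, and by up to 9 mm on the mat's position. I mostly trusted the side camera, because its view matched the known gripper position.
- The handle reached its stop about 10 mm further up the slope than I had predicted, so my estimate of the table's origin was off. The grasps did not depend on it.
- The arm partly hides the pile in the last top picture, so the pile check rests on the side view.

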